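# Check the holder case against its layout, clear the wrong parts and close it

### The arm

A 6-joint arm with a two-finger parallel gripper is mounted at the origin on a cart in front of the work surface, level with it; the furniture and walls round the work are solid. World frame = base frame: x ahead of the robot, y to its left, z up, the work surface at z = 0. Lengths are in mm, angles in degrees, forces in N, time in s.
With the tool pointing down it reaches from about 350 to 925 mm from the base axis. Payload 6.4 kg.
Tool frame: the origin (TCP) lies on the centre line of the jaws, within the pads' length; the fingertips stand 25 mm ahead of it and the grasp point (between the pads) lies 6 mm ahead of it; z points along the fingers, y is the direction in which the jaws open and shut (so a half turn about z gives the same grasp; the last joint's range is limited). The gripper opens to 85 mm and grips with 20 to 120 N. Pads are 22 mm wide; open, the fingers measure 114 mm over their backs; the gripper's body (76 mm by 85 mm) begins 54 mm behind the grasp point. The pads swing forward as they close: fully open they stand 13 mm farther back than shut.
Start: joints at [60.269, 14.043, 89.255, -0, 76.702, -9.975], TCP at [219.703, 611.755, 256.29] pointing down, gripper open.
Joint ranges: [-179.41, 179.41], [-58.25, 129.5], [7.25, 145.43], [-54.29, 234.29], [11.92, 165.04], [-157.13, 157.13]. Speed limits (degrees/s): [147.25, 147.25, 180, 180, 180, 180].

### API

Orientations are given as [roll, pitch, yaw] about the fixed x, y, z axes, in that order (R = Rz(yaw) Ry(pitch) Rx(roll)).
In Python, from cell import status, cams, job gives the robot as it stands. The module is installed in compiled form; this text tells all that it offers.
- The arm moves only by the shell command python3 -m pendant 'ROWS'. ROWS is JSON, a list of rows, each a list of 3 entries, a list of its own where there are three numbers: the gripper's target within -1 to 1 (fully open at 1, half-way at 0, shut at -1), then the shift along the tool's x, y, z in cm, then the turn about the tool's z in degrees. In form: [[claw, [dx, dy, dz], spin], ...]. A call has exactly 5 rows; each row is the pose to reach, as a shift and turn from the pose commanded when the call began, along the tool's axes at that moment; what a row does not reach only later rows make up. A row lasts 1/10 s, in which the tool goes at most 50 mm and 8.59 degrees, less where a joint would pass 70% of its speed; a pose out of reach is approached as far as the arm can. A call with a gripper value outside its range is refused whole. The fingers move at their own pace and stop on an object; the grip force is fixed at half the most. Time passes only in rows, so rows that repeat a pose let the fingers close, or fill a call up. It gives the time, the measured TCP pose, the force and the opening at its end, in the units of the state.
- status.sense(): the state, without advancing time (a new reading comes with each control period).
- cams.grab_frame(name): name is "scene" or "top"; returns a dict with "pixels" (400x640x3 uint8, red, green, blue), "range_z" (400x640 float32, mm along the optical axis (not along the pixel's ray), 0 where there is no reading), "K" (3x3 intrinsics, pixels), "distortion" ([k1, k2, p1, p2, k3] as OpenCV has them; the pictures are not rectified), "view" (4x4, takes a point from world to camera coordinates). Camera axes: x right, y up, looking along -z (the intrinsics and any distortion apply to the point x, -y, -z); pixel columns grow to the right and rows downward; lengths in mm; the calibration is good to about 2 mm. A picture is of the moment at which its call begins.
- job.sign_off(): hands the job in, once; it reports no verdict.
The state is a dict: "clock": time; "qpos": joint angles; "joint_vel": joint speeds; "joint_efforts": joint torques, N m; "position": TCP position; "tcp_rot": TCP orientation; "ft_force": force on the tool from outside, world axes, zero at the start; "torque": the same for the moment, N m; "gripper_width": finger opening in mm.
Only numpy, scipy, OpenCV 4.12 (cv2) and the standard library are available. Lean on these libraries where they do the work, as an engineer would, in place of code of your own. Each camera call takes 0.05 s, during which the arm holds its last target. There are 200 camera calls.

### The job

Open the grey holder case and check it against its layout: V-block holders belong in the front row (on the side of the lid's carrying bar), spindle holders in the back row along the hinge. Take every holder that lies in the wrong row out and lay it in the low tray on the left of the case, leaving the rightly packed ones in their bays; then lower the hold-down plate over the case's two locating pins until it rests flush on their seats, and close the lid, letting it down all the way without letting it slam. Do not disturb the tin, vial and blower standing about.

Things in the scene. Friction and masses are not known exactly. Their poses are not given: they have to be found in the camera images.
- case: Grey instrument case, fixed on the desk: base 166 (x) x 202 (y) x 50 mm high, walls 5 mm, hinged lid (96 mm high in all when shut). Origin: centre of its underside; x points to the hinge side, z up; the case stands turned, hinge on the robot's right, its front with the carrying bar to the robot's left. Inside, two rows of three shallow bays (see row_front, row_back); a contents card inside the lid shows their outlines. A bay may be empty.
- row_front (a point): Floor of the middle bay of the front row, for V-block holders; in the case frame at x = -38 mm, 19 mm above the desk. Bays at 0, +54 and -54 mm along the case's y, each 66 x 30 mm and 6 mm deep in a black insert whose top is 25 mm above the desk.
- row_back (a point): Floor of the middle bay of the back row (hinge side), for spindle holders: x = +38 mm in the case frame, 9 mm above the desk. Three bays like those of the front row; top of this insert 15 mm above the desk.
- case_lid (a joint): Angle of the lid in rad: 0 shut, 1.75 fully open against its stop, leaning back. The lid weighs 0.6 kg; below about 1.2 rad it falls shut by itself, above that it falls open. The hinge is only slightly damped: let go, it slams.
- lid_hinge (a point): Point on the hinge axis (along the case's y) at the back top edge of the base, 90 mm behind the case's centre, 50 mm above the desk. Turns with the lid but stays in place.
- lid_bar (a point): Middle of the round steel carrying bar on the front of the lid: 10 mm thick, 84 mm long along the case's y, 34 mm clear of the lid's front. Shut: 211 mm before the hinge axis and 36 mm above it (86 mm above the desk). It swings up and over with the lid; at the stop it is 73 mm behind the hinge axis and 251 mm above the desk.
- pin_a (a point): Foot of one locating pin, on its seat block: at y = +83 mm in the case frame, 46 mm above the desk. The pin is 10 mm thick and 16 mm high, its last 7 mm a cone. The plate rests on the seat blocks (each 40 mm in x, 18 mm in y).
- pin_b (a point): The same for the other pin, at y = -83 mm.
- plate_bar (a point): Middle of the grip bar (round, 10 mm thick, 68 mm long along the plate's y) of the hold-down plate, 33 mm above the plate's underside, over its centre. Plate: flat aluminium, 138 (x) x 186 (y) x 5 mm, 0.35 kg, with two 13 mm holes, at y = +83 and -83 mm. z up; it fits either way round. It starts flat on the desk.
- plate_under (a point): Centre of the plate's underside; same axes as plate_bar.
- tray: Open low tray beside the case with a black mat, 130 (x) x 200 (y) mm, rim 16 mm high and 2 mm thick, mat 4 mm above the desk; fixed. Origin: centre of its underside.
- wax_tin: Bystander: round tin 56 mm across, 20 mm high, on the desk. Origin: centre of its underside.
- vial_1: Bystander: vial 23 mm across, 53 mm high, standing on the desk. Origin: centre of its underside.
- blower: Bystander: rubber hand blower, 53 mm across, 106 mm high, standing on the desk. Origin: centre of its underside.
- holder_1_mid (a point): A V-block holder: plain steel block 62 long x 26 wide x 24 mm high with a V groove along its top. Origin: its centre (12 mm above its underside); x along its length, y across. Starts in a bay of the case, its length along the case's x; None if absent.
- holder_2_mid (a point): A spindle holder: aluminium roller 22 mm thick between two end plates (26 wide x 34 high x 10 mm thick), 62 mm long in all; it does not roll. Origin: its centre (17 mm above its underside); x along its length, y across. Starts in a bay of the case, its length along the case's x; None if absent.
- holder_3_mid (a point): A V-block holder: plain steel block 62 long x 26 wide x 24 mm high with a V groove along its top. Origin: its centre (12 mm above its underside); x along its length, y across. Starts in a bay of the case, its length along the case's x; None if absent.
- holder_4_mid (a point): A spindle holder: aluminium roller 22 mm thick between two end plates (26 wide x 34 high x 10 mm thick), 62 mm long in all; it does not roll. Origin: its centre (17 mm above its underside); x along its length, y across. Starts in a bay of the case, its length along the case's x; None if absent.
- holder_5_mid (a point): A V-block holder: plain steel block 62 long x 26 wide x 24 mm high with a V groove along its top. Origin: its centre (12 mm above its underside); x along its length, y across. Starts in a bay of the case, its length along the case's x; None if absent.
- holder_6_mid (a point): A V-block holder: plain steel block 62 long x 26 wide x 24 mm high with a V groove along its top. Origin: its centre (12 mm above its underside); x along its length, y across. Starts in a bay of the case, its length along the case's x; None if absent.

How it is judged:
By the outcome, as a careful person would: the job done as asked, in the order asked, and still so for the second after the job is handed in, with the robot touching nothing.
Of holder_2, holder_5, holder_6 only 2 to 3 are there at a start; the rules pass over those that are not, and their reading is None.
Of holder_1, holder_3 only 1 to 2 are there at a start; the rules pass over those that are not, and their reading is None.
At some moment in a run one of plate may be knocked a few centimetres aside while the robot is not near it.
It also fails if it takes over 208 s, if anything falls off the work surface, if the arm or the gripper's body presses on something with over 40 N, if the wrist force passes 120 N, or if a joint passes its speed limit or range.

## Working session

There is one attempt and no reset: what is moved stays moved. The work goes in short steps, Python scripts to look and compute and a shell command to move; the robot and the scene stay as the last step left them, time stands still between calls to the robot, and variables do not carry over. Pictures are saved under pics/ and viewed, about 12 in all and at most 16, crops included, and the job is handed in when it is done.

```bash
mkdir -p pics; ls; cat > h.py <<'E'
import numpy as np, cv2
from cell import status, cams, job
def grab(n,fn=None):
    f=cams.grab_frame(n)
    if fn: cv2.imwrite('pics/'+fn,f['pixels'][:,:,::-1])
    np.savez('last_%s.npz'%n,**{k:np.array(v) for k,v in f.items()})
    return f
def load(n): return dict(np.load('last_%s.npz'%n))
def ray(f,uv):
    uv=np.array(uv,float).reshape(-1,1,2)
    p=cv2.undistortPoints(uv,np.array(f['K'],float),np.array(f['distortion'],float)).reshape(-1,2)
    d=np.c_[p[:,0],-p[:,1],-np.ones(len(p))]
    V=np.array(f['view'],float);R=V[:3,:3];t=V[:3,3]
    return -R.T@t, d@R
def onz(f,uv,z):
    c,d=ray(f,uv); s=(z-c[2])/d[:,2]; return c+d*s[:,None]
def cloud(f):
    h,w=f['range_z'].shape
    vv,uu=np.mgrid[:h,:w]
    c,d=ray(f,np.stack([uu,vv],-1).reshape(-1,2))
    return (c+d*np.array(f['range_z']).reshape(-1,1)).reshape(h,w,3)
def proj(f,P):
    P=np.array(P,float).reshape(-1,3);V=np.array(f['view'],float)
    q=P@V[:3,:3].T+V[:3,3]; q=q*[1,-1,-1]
    return cv2.projectPoints(q,np.zeros(3),np.zeros(3),np.array(f['K'],float),np.array(f['distortion'],float))[0].reshape(-1,2)
E
python3 - <<'E'
from h import *
for n in ('scene','top'):
    f=grab(n,n+'0.png'); c,_=ray(f,[[320,200]]); print(n,c,np.array(f['K']).diagonal(),f['distortion'], onz(f,[[320,200]],0), (f['range_z']>0).mean())
print(status.sense())
E
```

```text
pics
scene [-314.61483439 -802.37022489 1110.84380548] [454.92418241 454.92418241   1.        ] [-0.07514586  0.          0.          0.          0.        ] [[606.16562998 -58.21999732   0.        ]] 0.99598828125
top [ 421.05115397 -154.01064171 1373.22782212] [362.98282712 362.98282712   1.        ] [0.0022784 0.        0.        0.        0.       ] [[ 500.75087494 -135.43817914    0.        ]] 0.9958125
{'clock': 0.1, 'qpos': array([ 6.02702445e+01,  1.40804992e+01,  8.93198047e+01, -2.53958359e-03,
        7.67016181e+01, -9.97504227e+00]), 'joint_vel': array([-0.06344388, -0.04273689, -0.12619563,  0.05353629, -0.13045679,
       -0.09057558]), 'joint_efforts': array([ 2.92690329e-04, -4.30669606e+01, -3.27130687e+01, -1.25333627e-04,
        2.74256636e-03, -1.14655882e-05]), 'position': array([219.46084733, 611.32948506, 255.26859572]), 'tcp_rot': array([-1.79899191e+02, -1.52217359e-02,  1.60245860e+02]), 'ft_force': array([-0.14338957,  1.42489961, -1.15109681]), 'torque': array([-0.03795201,  0.03987815,  0.01144276]), 'gripper_width': 86.07677803954728}
```

View pics/top0.png

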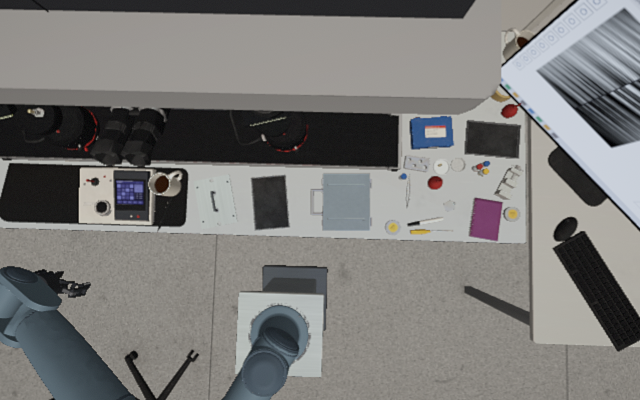

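View pics/scene0.png

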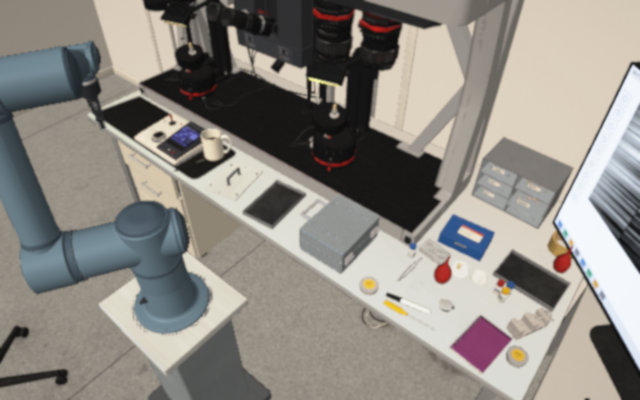

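The top view shows the case at about (347,202) with its bar at left (316,201), the tray at (270,202), and the plate at (215,203), white with a dark grip bar. The blower, tin and vial are to the right of the case.

```bash
python3 - <<'E'
from h import *
f=load('top'); C=cloud(f); im=f['pixels']
roi=np.zeros(C.shape[:2],bool); roi[160:245,185:520]=1
z=C[...,2]
def rect(m,name,zp):
    m=cv2.morphologyEx((m&roi).astype(np.uint8),cv2.MORPH_OPEN,np.ones((2,2)))
    n,l,s,c=cv2.connectedComponentsWithStats(m)
    for i in range(1,n):
        if s[i,4]<25: continue
        cs,_=cv2.findContours((l==i).astype(np.uint8),0,1)
        ys,xs=np.nonzero(l==i); P=onz(f,np.c_[xs,ys],zp)
        r=cv2.minAreaRect(P[:,:2].astype(np.float32))
        print(name,s[i],c[i].round(1),'ctr',np.round(r[0],1),'size',np.round(r[1],1),round(r[2],1),'zmed',np.median(z[l==i]).round(1), 'pcaXY',P[:,:2].mean(0).round(1))
rect((z>75)&(z<110),'z96',96)
rect((z>8)&(z<70),'mid',20)
g=im.astype(int).sum(2)
d=(g<200); rect(d,'dark',4)
rect((im[...,0].astype(int)-im[...,2]>60),'col',20)
for n,r in (('top',(150,250,180,530)),('scene',(150,380,180,540))):
    F=load(n); a=F['pixels'][r[0]:r[1],r[2]:r[3],::-1]
    cv2.imwrite('pics/c_%s.png'%n,cv2.resize(a,None,fx=2.2,fy=2.2,interpolation=cv2.INTER_CUBIC))
print(proj(f,[[500,-100,0]]), C[202,347], C[201,313], C[203,200],C[175,217])
E
```

```text
z96 [ 311  175   60   57 2778] [345.7 203. ] ctr [ 487.1 -209.5] size [197.5 208.1] 1.5 zmed 96.0 pcaXY [ 487.3 -227.6]
mid [216 161 186  12 700] [319.7 166.6] ctr [624.6 -87.6] size [ 41.5 696.4] 1.5 zmed 31.3 pcaXY [ 625.4 -130.4]
mid [405 161  26  12 232] [417.9 165.9] ctr [ 635.2 -497. ] size [41.5 93.5] 1.5 zmed 21.0 pcaXY [ 637.5 -498.2]
mid [186 163  11   3  33] [191. 164.] ctr [622.3 355.6] size [ 7.6 38.2] 1.5 zmed 14.5 pcaXY [622.3 355.6]
mid [198 162  17   4  53] [205.5 163.9] ctr [625.7 298.7] size [11.4 60.9] 1.5 zmed 25.1 pcaXY [624.2 300.4]
mid [473 162  18  16 171] [482.2 169.2] ctr [ 629.3 -740. ] size [48.  70.5] 28.1 zmed 45.4 pcaXY [ 631.4 -737. ]
mid [496 166  25  35 469] [509.  183.6] ctr [ 584.  -841.1] size [ 58.6 138.2] 61.4 zmed 29.5 pcaXY [ 580.2 -835.6]
mid [399 175   9   7  47] [403.2 177.9] ctr [ 590.5 -443.4] size [22.6 29.9] 1.5 zmed 46.6 pcaXY [ 591.  -444.1]
mid [428 177  16  14 163] [434.9 183.7] ctr [ 573.1 -564.2] size [48.7 56. ] 1.5 zmed 48.5 pcaXY [ 572.4 -562. ]
mid [211 191   8  22  73] [213.8 202. ] ctr [481.8 261.4] size [81.4 16.8] 14.6 zm
[... 1244 characters left out ...]
.5 zmed 50.3 pcaXY [ 621.2 -753. ]
col [430 178  13  12 122] [436.  183.8] ctr [ 573.1 -566.2] size [41.2 44.9] 1.5 zmed 54.1 pcaXY [ 572.  -566.3]
col [509 211   9   9  64] [513.4 214.6] ctr [ 464.1 -849.6] size [29.3 29.9] 89.6 zmed 19.3 pcaXY [ 465.2 -850.9]
col [390 224   9   9  62] [393.6 228. ] ctr [ 403.3 -410.7] size [28.5 28.9] 46.2 zmed 20.3 pcaXY [ 403.3 -411.3]
col [412 231  19   4  72] [420.6 232.4] ctr [ 389.7 -512.2] size [11.  66.4] 1.7 zmed 14.0 pcaXY [ 389.9 -510.7]
[[310.65124205 199.93963645]] [ 490.82285113 -232.00005251   94.83581737] [ 4.96243341e+02 -1.09011174e+02 -3.80664766e-01] [4.76688076e+02 3.20720287e+02 1.74489987e-01] [585.11785888 259.82753611   3.78869304]
```

View pics/c_top.png

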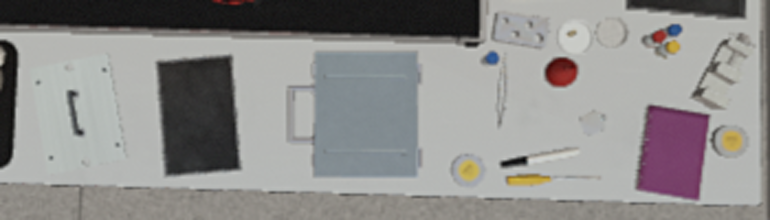

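View pics/c_scene.png

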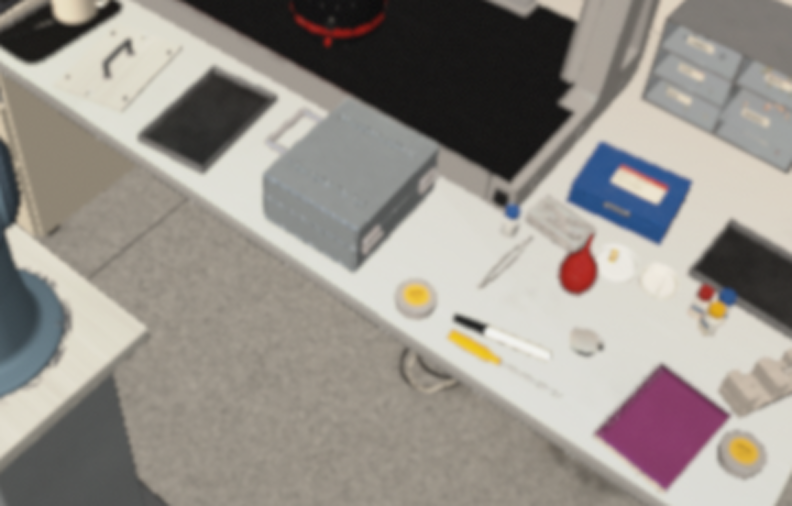

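The crops confirm the case is shut with its bar to the left, then the tray, then the plate, which is turned slightly. Next I'll get precise pose fits.

```bash
cat >> h.py <<'E'
def fitrect(P):
    r=cv2.minAreaRect(P.astype(np.float32)); return np.round(r[0],1),np.round(r[1],1),round(r[2],1)
def go(target,yaw=None,s=None):
    """shift (cm, tool axes) and spin from measured pose to target world mm"""
    s=s or status.sense(); p=s['position']; y=np.radians(s['tcp_rot'][2])
    d=(np.array(target,float)-p)/10
    x=np.array([np.cos(y),np.sin(y),0]);yy=np.array([np.sin(y),-np.cos(y),0])
    o=[round(float(d@x),2),round(float(d@yy),2),round(float(-d[2]),2)]
    sp=None if yaw is None else round((s['tcp_rot'][2]-yaw+180)%360-180,1)
    return o,sp
E
python3 - <<'E'
from h import *
for n in ('top','scene'):
    f=load(n); C=cloud(f); x,y,z=C[...,0],C[...,1],C[...,2]
    for nm,lo,hi,y0,y1,x0,x1 in (('lid',92,100,-350,-130,370,620),('lbar',70,98,-140,-95,370,620),('plate',2.5,7,165,365,370,620),('pbar',22,40,200,330,400,560),('traym',8,20,-40,130,360,610)):
        m=(z>lo)&(z<hi)&(y>y0)&(y<y1)&(x>x0)&(x<x1)
        P=C[m]
        if len(P)<5: print(n,nm,'none');continue
        print(n,nm,len(P),fitrect(P[:,:2]),'mean',P.mean(0).round(1),'pct x',np.percentile(P[:,0],[1,99]).round(1),'y',np.percentile(P[:,1],[1,99]).round(1))
    g=f['pixels'].astype(int).sum(2)
    m=(g<260)&(abs(z)<12)&(y>-60)&(y<150)&(x>370)&(x<600); 
    P=C[m]; print(n,'mat',len(P),fitrect(P[:,:2]))
    # lid edge lines
    m=(z>92)&(z<100)&(y>-350)&(y<-100)&(x>370)&(x<620)
    for ax in (0,1):
        b=[];o=1-ax
        for v in np.arange(-300,-150,8) if ax==0 else np.arange(420,570,8):
            q=C[m&(abs(C[...,o]-v)<5)]
            if len(q)>3: b.append((v,q[:,ax].min(),q[:,ax].max()))
        b=np.array(b); print(' edges ax',ax,[np.polyfit(b[:,0]-b[:,0].mean(),b[:,k],1).round(3).tolist() for k in (1,2)], b[:,0].mean())
f=load('top');C=cloud(f);print('overhead',C[105,347],C[80,347],C[120,347])
for s in ('scene',):
    f=load(s);C=cloud(f);print(C[40,520] ,C[5,480])
E
```

```text
top lid 2344 (array([ 491. , -221.7]), array([198.3, 176.3]), 1.3) mean [ 490.7 -228.    96.1] pct x [392.9 589.3] y [-309.2 -147. ]
top lbar 97 (array([ 490. , -120.7]), array([35.9, 90.1]), 89.2) mean [ 493.3 -114.7   90.3] pct x [445.2 534.6] y [-139.2 -102.4]
top plate 1326 (array([494.6, 265. ]), array([248.9, 199.7]), 0.0) mean [488.6 264.9   4.6] pct x [374.1 614.2] y [167.7 362.5]
top pbar 53 (array([484.7, 262.4]), array([77.4,  9.7]), 13.0) mean [485.2 262.3  35.7] pct x [447.2 521.5] y [251. 274.]
top traym 205 (array([485.8,  50.4]), array([154.8, 210.8]), 89.5) mean [483.4  55.8  12.3] pct x [381.1 590.7] y [-19.1 127. ]
top mat 1659 (array([488.,  55.]), array([193.9, 124.9]), 6.4)
 edges ax 0 [[-0.029, 392.381], [-0.026, 590.005]] -228.0
 edges ax 1 [[0.017, -309.303], [0.005, -123.011]] 492.0
scene lid 2300 (array([ 489.3, -231.1]), array([207.4, 170.6]), 2.2) mean [ 485.8 -234.4   95.4] pct x [391.1 589.4] y [-314.2 -150.7]
scene lbar 112 (array([ 487.1, -122.9]), array([95.2, 33.7]), 0.2) mean [ 486.3 -118.    88.8] pct x [441.4 534.1] y [-139.6 -106.5]
scene plate 708 (array([496. , 264.5]), array([196. , 247.4]), 89.3) mean [479.6 248.    4.4] pct x [378.2 611.7] y [169.6 338.1]
scene pbar 48 (array([480.9, 256. ]), array([78.4, 11.6]), 6.9) mean [476.5 256.1  32.1] pct x [443.4 519.3] y [246.6 265. ]
scene traym 270 (array([486.4,  51.8]), array([206.2, 138.5]), 6.7) mean [484.2  45.5  12.3] pct x [380.1 592. ] y [-25.7 123.8]
scene mat 1226 (array([487.7,  52.6]), array([189.8, 132.2]), 6.8)
 edges ax 0 [[-0.017, 389.826], [-0.027, 590.796]] -228.0
 edges ax 1 [[0.025, -314.187], [-0.029, -136.054]] 492.0
overhead [ 620.99352305 -187.42721209  761.94019063] [ 647.97221731 -184.15160486  804.42153422] [ 790.88650734 -226.42307355   72.32343863]
[1320.22201713 -377.28698655  457.44094851] [ 698.88065245 -431.28387182  754.24486532]
```

```bash
python3 -c "
from h import *
print(go([487.5,-108.5,180],181.5))"
```

```text
([-49.56, -58.69, 7.53], np.float64(-21.3))
```

```bash

M='python3 -m pendant'
$M '[[0,[-2.5,-3,0.4],0],[0,[-5,-5.9,0.8],0],[0,[-7.4,-8.8,1.2],0],[0,[-9.9,-11.7,1.5],0],[0,[-12.4,-14.7,1.9],0]]'
$M '[[0,[-2.5,-3,0.4],0],[0,[-5,-5.9,0.8],0],[0,[-7.4,-8.8,1.2],0],[0,[-9.9,-11.7,1.5],0],[0,[-12.4,-14.7,1.9],0]]'
$M '[[0,[-2.5,-3,0.4],0],[0,[-5,-5.9,0.8],0],[0,[-7.4,-8.8,1.2],0],[0,[-9.9,-11.7,1.5],0],[0,[-12.4,-14.7,1.9],0]]'
python3 -c "
from h import *
print(go([487.5,-108.5,150],181.5))"
```

```text
clock: 0.6
position: [286.8, 430.0, 236.8]
tcp_rot: [-180.0, -0.0, 160.3]
ft_force: [-0.4, -0.5, -0.3]
gripper_width: 42.7
clock: 1.1
position: [353.8, 249.8, 218.0]
tcp_rot: [-180.0, 0.0, 160.3]
ft_force: [0.7, 0.1, 0.2]
gripper_width: 42.5
clock: 1.6
position: [420.8, 69.5, 199.0]
tcp_rot: [180.0, 0.0, 160.2]
ft_force: [1.0, 0.8, -0.1]
gripper_width: 42.9
([-12.29, -14.5, 4.9], np.float64(-21.3))
```

```bash

M='python3 -m pendant'
$M '[[-0.3,[-3,-3.5,1.2],-5],[-0.3,[-6,-7,2.4],-10],[-0.3,[-9,-10.5,3.6],-15],[-0.3,[-12.2,-14.4,4.9],-21.3],[-0.3,[-12.3,-14.5,4.9],-21.3]]'
$M '[[-0.3,[0,0,0],0],[-0.3,[0,0,0],0],[-0.3,[0,0,1],0],[-0.3,[0,0,2],0],[-0.3,[0,0,2],0]]'
python3 - <<'E'
from h import *
print(go([487.5,-108.5,92],181.5))
im=[]
for n,(r0,r1,c0,c1) in (('top',(150,250,270,400)),('scene',(160,300,260,430))):
    f=grab(n); a=f['pixels'][r0:r1,c0:c1,::-1]; im.append(cv2.resize(a,(400,int(400*a.shape[0]/a.shape[1]))))
h=max(i.shape[0] for i in im); cv2.imwrite('pics/a1.png',np.hstack([np.pad(i,((0,h-i.shape[0]),(0,0),(0,0))) for i in im]))
E
```

```text
clock: 2.1
position: [487.7, -111.0, 148.7]
tcp_rot: [180.0, -0.1, -178.7]
ft_force: [-0.5, 1.0, 0.1]
gripper_width: 29.4
clock: 2.6
position: [486.1, -105.6, 128.3]
tcp_rot: [179.9, -0.2, -178.4]
ft_force: [-0.4, 0.2, 0.0]
gripper_width: 30.1
([-0.13, -0.29, 3.63], np.float64(0.1))
```

View pics/a1.png

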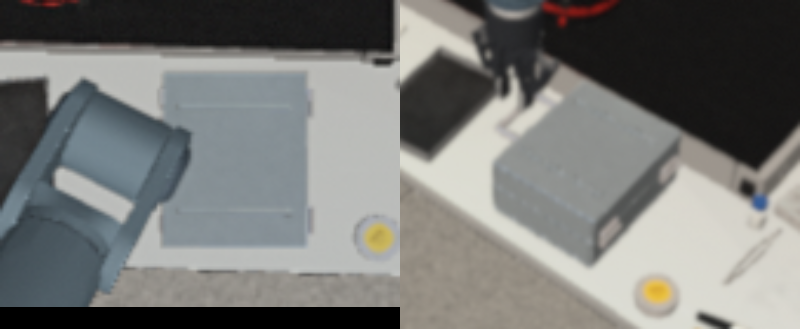

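The gripper stands over the bar (about (525,110) in the right-hand half), so I'll descend and grip.

```bash

M='python3 -m pendant'
$M '[[-0.3,[-0.1,-0.1,1],0],[-0.3,[-0.1,-0.1,2],0],[-0.3,[-0.1,-0.1,3],0],[-0.3,[-0.1,-0.1,3.6],0],[-0.3,[-0.1,-0.1,3.6],0]]'
$M '[[-0.3,[0,0,0],0],[-1,[0,0,0],0],[-1,[0,0,0],0],[-1,[0,0,0],0],[-1,[0,0,0],0]]'
$M '[[-1,[0,0,0],0],[-1,[0,0,0],0],[-1,[0,0,0],0],[-1,[0,0,0],0],[-1,[0,0,0],0]]'

```

```text
clock: 3.2
position: [487.6, -107.7, 92.8]
tcp_rot: [179.9, -0.1, -178.5]
ft_force: [0.1, 0.1, -0.4]
gripper_width: 29.8
clock: 3.7
position: [488.9, -108.6, 94.9]
tcp_rot: [-179.9, 0.1, -178.4]
ft_force: [-1.5, -3.3, 2.4]
gripper_width: 8.1
clock: 4.2
position: [488.9, -108.6, 94.9]
tcp_rot: [-179.9, 0.0, -178.4]
ft_force: [-1.6, -5.3, 6.5]
gripper_width: 7.7
```

```bash
python3 - <<'E'
import numpy as np
a=np.radians(9.69+np.arange(0,100.1,4)); F=21.1-21.4*np.cos(a);H=21.4*np.sin(a)-3.6
for c in range(0,25,5):
    print([[round(-(F[c+k]-F[c]),2),round(-(H[c+k]-H[c]),2)] for k in range(1,6)])
E
```

```text
[[np.float64(-0.3), np.float64(-1.46)], [np.float64(-0.71), np.float64(-2.9)], [np.float64(-1.21), np.float64(-4.31)], [np.float64(-1.81), np.float64(-5.67)], [np.float64(-2.5), np.float64(-7.0)]]
[[np.float64(-0.78), np.float64(-1.27)], [np.float64(-1.66), np.float64(-2.48)], [np.float64(-2.61), np.float64(-3.63)], [np.float64(-3.64), np.float64(-4.71)], [np.float64(-4.75), np.float64(-5.72)]]
[[np.float64(-1.17), np.float64(-0.93)], [np.float64(-2.41), np.float64(-1.77)], [np.float64(-3.7), np.float64(-2.52)], [np.float64(-5.03), np.float64(-3.18)], [np.float64(-6.42), np.float64(-3.75)]]
[[np.float64(-1.42), np.float64(-0.47)], [np.float64(-2.87), np.float64(-0.84)], [np.float64(-4.34), np.float64(-1.11)], [np.float64(-5.82), np.float64(-1.27)], [np.float64(-7.31), np.float64(-1.33)]]
[[np.float64(-1.49), np.float64(0.04)], [np.float64(-2.98), np.float64(0.19)], [np.float64(-4.45), np.float64(0.44)], [np.float64(-5.9), np.float64(0.8)], [np.float64(-7.33), np.float64(1.25)]]
```

```bash

python3 -m pendant '[[-1,[0,-0.1,-0.5],0],[-1,[0,-0.2,-1],0],[-1,[0,-0.31,-1.46],0],[-1,[0,-0.31,-1.46],0],[-1,[0,-0.31,-1.46],0]]'

```

```text
clock: 4.7
position: [489.0, -111.2, 108.3]
tcp_rot: [-180.0, 0.1, -178.5]
ft_force: [4.4, -5.6, -5.7]
gripper_width: 7.4
```

```bash

M='python3 -m pendant'
$M '[[-1,[0,-0.41,-1.44],0],[-1,[0,-0.91,-2.85],0],[-1,[0,-1.51,-4.21],0],[-1,[0,-2.2,-5.54],0],[-1,[0,-2.2,-5.54],0]]'
$M '[[-1,[0,-0.78,-1.27],0],[-1,[0,-1.66,-2.48],0],[-1,[0,-2.61,-3.63],0],[-1,[0,-3.64,-4.71],0],[-1,[0,-4.75,-5.72],0]]'
python3 - <<'E'
from h import *
f=grab('scene'); C=cloud(f)
cv2.imwrite('pics/a2.png',cv2.resize(f['pixels'][100:320,220:460,::-1],None,fx=2,fy=2))
E
```

```text
clock: 5.2
position: [489.5, -132.8, 164.8]
tcp_rot: [179.9, 0.1, -178.5]
ft_force: [3.0, 2.5, -1.9]
gripper_width: 8.0
clock: 5.7
position: [490.7, -177.4, 221.5]
tcp_rot: [179.5, 0.0, -178.4]
ft_force: [1.4, 10.4, 5.8]
gripper_width: 7.8
```

View pics/a2.png

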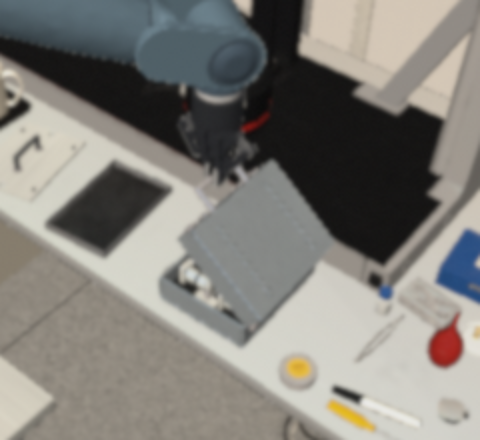

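The lid is rising with the gripper holding its bar (about (230,180)), so I'll continue the arc.

```bash

M='python3 -m pendant'
$M '[[-1,[0,-1.17,-0.93],0],[-1,[0,-2.41,-1.77],0],[-1,[0,-3.7,-2.52],0],[-1,[0,-5.03,-3.18],0],[-1,[0,-6.42,-3.75],0]]'
$M '[[-1,[0,-1.42,-0.47],0],[-1,[0,-2.87,-0.84],0],[-1,[0,-4.34,-1.11],0],[-1,[0,-5.82,-1.27],0],[-1,[0,-7.31,-1.33],0]]'
$M '[[-1,[0,-1.49,0.04],0],[-1,[0,-2.98,0.19],0],[-1,[0,-4.45,0.44],0],[-1,[0,-5.9,0.8],0],[-1,[0,-7.0,1.15],0]]'
$M '[[-1,[0,0,0],0],[-1,[0,0,0],0],[-0.3,[0,0,0],0],[-0.3,[0,0,0],0],[-0.3,[0,0,0],0]]'

```

```text
clock: 6.25
position: [492.6, -243.1, 261.1]
tcp_rot: [179.8, 0.0, -178.4]
ft_force: [-3.4, 6.5, 12.8]
gripper_width: 7.4
clock: 6.75
position: [494.6, -317.9, 273.6]
tcp_rot: [180.0, 0.1, -178.4]
ft_force: [-2.3, 0.9, 6.5]
gripper_width: 7.8
clock: 7.25
position: [496.5, -388.5, 260.7]
tcp_rot: [180.0, 0.1, -178.5]
ft_force: [1.2, -1.6, 3.6]
gripper_width: 7.5
clock: 7.75
position: [495.7, -386.9, 259.9]
tcp_rot: [179.9, -0.1, -178.4]
ft_force: [0.3, -0.7, -0.8]
gripper_width: 29.8
```

```bash

M='python3 -m pendant'
$M '[[-0.3,[0,0,-2],0],[-0.3,[0,0,-4],0],[-0.3,[0,0,-6],0],[-0.3,[0,4,-6],0],[-0.3,[0,8,-6],0]]'
$M '[[-0.3,[0,5,0],0],[-0.3,[0,10,0],0],[-0.3,[0,15,0],0],[-0.3,[0,20,0],0],[-0.3,[0,24.5,0],0]]'
$M '[[-0.3,[0,5,0],0],[-0.3,[0,10,0],0],[-0.3,[0,15,0],0],[-0.3,[0,20,0],0],[-0.3,[0,24.5,0],0]]'
python3 - <<'E'
from h import *
f=grab('top');g=grab('scene')
a=cv2.resize(f['pixels'][165:245,300:400,::-1],(400,320),interpolation=cv2.INTER_CUBIC)
b=cv2.resize(g['pixels'][190:290,280:380,::-1],(400,400),interpolation=cv2.INTER_CUBIC)
cv2.imwrite('pics/a3.png',np.hstack([np.pad(a,((0,80),(0,0),(0,0))),b]))
cv2.imwrite('pics/a4.png',f['pixels'][:,:,::-1])
C=cloud(f); m=(C[...,0]>380)&(C[...,0]<600)&(C[...,1]>-330)&(C[...,1]<-130)
np.set_printoptions(linewidth=250)
ys,xs=np.nonzero(m);print(ys.min(),ys.max(),xs.min(),xs.max())
print(C[ys.min():ys.max():2,xs.min():xs.max():2,2].round().astype(int))
E
```

```text
clock: 8.25
position: [493.7, -307.3, 321.1]
tcp_rot: [180.0, 0.0, -178.5]
ft_force: [0.6, 1.1, -0.3]
gripper_width: 29.9
clock: 8.75
position: [486.4, -60.5, 320.5]
tcp_rot: [180.0, -0.0, -178.4]
ft_force: [-0.0, 0.2, 0.1]
gripper_width: 29.7
clock: 9.25
position: [479.6, 184.4, 320.6]
tcp_rot: [180.0, -0.0, -178.4]
ft_force: [1.2, -1.0, 0.1]
gripper_width: 30.2
0 399 0 639
[[ 831  831  830 ...  612  611  614]
 [ 825  827  826 ...  606  612  610]
 [ 819  822  820 ...  605  606  613]
 ...
 [-745 -738 -740 ... -731 -734 -736]
 [-738 -739 -736 ... -737 -740 -735]
 [-732 -745 -736 ... -742 -742 -737]]
```

View pics/a3.png

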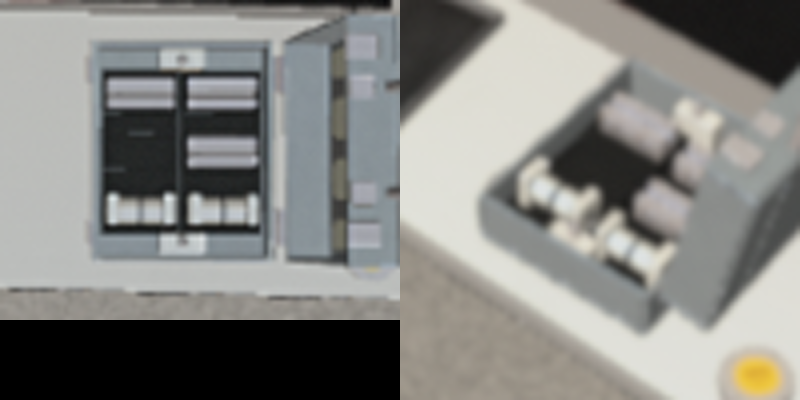

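The case is open and the contents are clear (left half, 4x crop of the top view):

| Row | Far bay | Middle bay | Near bay |
|---|---|---|---|
| Front (left) | V-block (141,93), right | empty | spindle (142,210), **wrong** |
| Back (right) | V-block (222,93), **wrong** | V-block (223,152), **wrong** | spindle (223,209), right |

The pins show at (182,58) and (182,240).

```bash
python3 - <<'E'
from h import *
f=load('top')
P={'Vfront':(141,93,43),'Sfront':(142,210,46),'Vb1':(222.5,93,33),'Vb0':(223,152,33),'Sb':(223,209,36),'pinA':(182,58,62),'pinB':(182,240,62)}
for k,(u,v,z) in P.items(): print(k,onz(f,[[300+(u+.5)/4-.5,165+(v+.5)/4-.5]],z)[0].round(1))
c=np.array([490.5,-229.5]);ex=np.array([.026,-1]);ey=np.array([1,.026])
for n,x,y in (('Vfront',-38,54),('Sfront',-38,-54),('Vb1',38,54),('Vb0',38,0),('Sb',38,-54),('pinA',0,83),('pinB',0,-83)): print(n,(c+ex*x+ey*y).round(1))
# scene view refinement: bright pins / holders from depth
for n in ('top','scene'):
    f=load(n);C=cloud(f);x,y,z=C[...,0],C[...,1],C[...,2]
    d=C[...,:2]-c; cx=d@ex; cy=d@ey
    # rim inner and outer edges of base at z~50
    m=(z>46)&(z<54)&(abs(cx)<100)&(abs(cy)<120)
    print(n,'rim cx',np.percentile(cx[m],[1,99]).round(1),'cy',np.percentile(cy[m],[1,99]).round(1))
    for nm,X,Y,lo,hi in (('Vb1',38,54,26,40),('Vb0',38,0,26,40),('Vf',-38,54,36,50),('Sf',-38,-54,36,58),('Sb',38,-54,26,48)):
        m=(z>lo)&(z<hi)&(abs(cx-X)<36)&(abs(cy-Y)<18); print(nm,m.sum(),[((np.percentile(q[m],3)+np.percentile(q[m],97))/2).round(1) for q in (cx,cy)])
print(go([491,-175.5,140],91.5),go([436.4,-192,140],91.5))
E
```

```text
Vfront [ 544.4 -189.4   43. ]
Sfront [ 437. -193.   46.]
Vb1 [ 547.4 -265.    33. ]
Vb0 [ 492.7 -266.7   33. ]
Sb [ 440.2 -267.6   36. ]
pinA [ 575.5 -225.3   62. ]
pinB [ 410.9 -229.2   62. ]
Vfront [ 543.5 -190.1]
Sfront [ 435.5 -192.9]
Vb1 [ 545.5 -266.1]
Vb0 [ 491.5 -267.5]
Sb [ 437.5 -268.9]
pinA [ 573.5 -227.3]
pinB [ 407.5 -231.7]
top rim cx [-86.   89.2] cy [-99.3 102.1]
Vb1 100 [np.float64(36.1), np.float64(55.5)]
Vb0 100 [np.float64(36.0), np.float64(-0.1)]
Vf 92 [np.float64(-40.1), np.float64(54.5)]
Sf 112 [np.float64(-40.4), np.float64(-52.1)]
Sb 105 [np.float64(34.8), np.float64(-51.8)]
scene rim cx [-81.6  83.3] cy [-102.2  102.5]
Vb1 44 [np.float64(22.1), np.float64(53.3)]
Vb0 84 [np.float64(30.4), np.float64(0.1)]
Vf 111 [np.float64(-36.7), np.float64(55.3)]
Sf 146 [np.float64(-34.7), np.float64(-53.9)]
Sb 148 [np.float64(40.5), np.float64(-54.8)]
([0.05, -36.21, 18.04], np.float64(90.5)) ([5.57, -37.67, 18.04], np.float64(90.5))
```

```bash

M='python3 -m pendant'
$M '[[-0.15,[1,-3.8,1],8.5],[-0.15,[2,-7.6,2],17],[-0.15,[3,-11.4,4],25.5],[-0.15,[4,-15.2,6],34],[-0.15,[5,-19,8],42.5]]'
python3 -c "
from h import *
print(go([436.5,-192,140],91.5))"
```

```text
clock: 9.85
position: [434.8, -11.0, 239.9]
tcp_rot: [-180.0, 0.0, 138.7]
ft_force: [0.4, -0.5, -0.7]
gripper_width: 36.2
([-12.08, -13.48, 9.99], np.float64(47.2))
```

```bash

M='python3 -m pendant'
$M '[[-0.15,[-3,-3.4,2],8],[-0.15,[-6,-6.7,4],16.5],[-0.15,[-9,-10,6],25],[-0.15,[-12.1,-13.5,8],33.5],[-0.15,[-12.1,-13.5,10],42]]'
$M '[[-0.15,[0,0,0],5.2],[-0.15,[0,0,1],5.2],[-0.15,[0,0,2],5.2],[-0.15,[0,0,3],5.2],[-0.15,[0,0,3],5.2]]'
python3 - <<'E'
from h import *
print(go([436.5,-192,52],91.5))
im=[]
for n,(r0,r1,c0,c1) in (('top',(165,245,300,400)),('scene',(180,280,280,380))):
    f=grab(n); a=f['pixels'][r0:r1,c0:c1,::-1]; im.append(cv2.resize(a,(400,int(400*a.shape[0]/a.shape[1]))))
h=max(i.shape[0] for i in im); cv2.imwrite('pics/a5.png',np.hstack([np.pad(i,((0,h-i.shape[0]),(0,0),(0,0))) for i in im]))
E
```

```text
clock: 10.35
position: [438.3, -195.7, 140.7]
tcp_rot: [180.0, 0.1, 96.3]
ft_force: [-0.2, -0.1, 0.6]
gripper_width: 35.9
clock: 10.85
position: [437.7, -189.6, 109.0]
tcp_rot: [-179.8, -0.1, 91.9]
ft_force: [-0.0, 0.6, -0.6]
gripper_width: 36.3
([-0.23, -0.13, 5.7], np.float64(0.4))
```

View pics/a5.png

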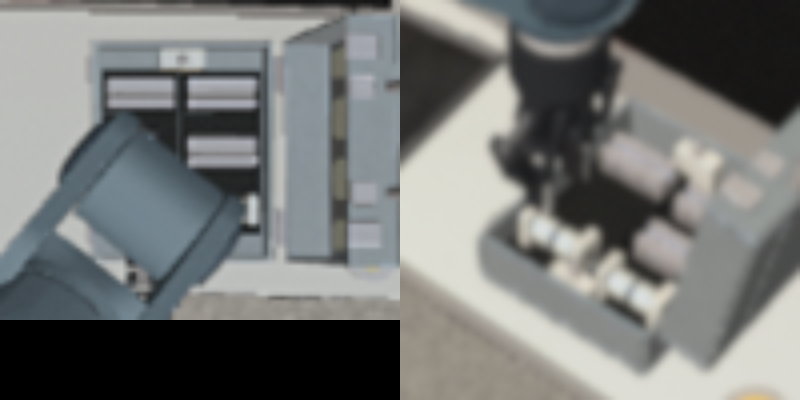

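The fingers (right half, about (548,195)) are just above the front spindle at (558,232). Descending.

```bash

M='python3 -m pendant'
$M '[[-0.15,[0,-0.1,1],0],[-0.15,[0,-0.1,2],0],[-0.15,[0,-0.1,3],0],[-0.15,[0,-0.1,3.5],0],[-0.15,[0,-0.1,3.5],0]]'
$M '[[-0.15,[0,0,0.7],0],[-0.15,[0,0,1.4],0],[-0.15,[0,0,2],0],[-0.15,[0,0,2],0],[-0.15,[0,0,2],0]]'
python3 -c "
from h import *
print(go([436.5,-192,52],91.5))"
```

```text
clock: 11.45
position: [437.0, -190.1, 74.6]
tcp_rot: [-179.9, -0.1, 91.8]
ft_force: [0.6, -0.0, -0.2]
gripper_width: 36.6
clock: 11.95
position: [437.7, -190.6, 55.6]
tcp_rot: [-180.0, -0.0, 91.8]
ft_force: [0.1, -0.4, 0.2]
gripper_width: 36.1
([-0.14, -0.12, 0.36], np.float64(0.3))
```

```bash

M='python3 -m pendant'
$M '[[-0.15,[-0.1,0,0.3],0],[-0.15,[-0.1,0,0.3],0],[-1,[-0.1,0,0.3],0],[-1,[-0.1,0,0.3],0],[-1,[-0.1,0,0.3],0]]'
$M '[[-1,[0,0,0],0],[-1,[0,0,0],0],[-1,[0,0,0],0],[-1,[0,0,-0.5],0],[-1,[0,0,-1],0]]'

```

```text
clock: 12.45
position: [438.0, -191.8, 53.2]
tcp_rot: [180.0, 0.0, 91.8]
ft_force: [-0.5, 0.1, 1.8]
gripper_width: 19.7
clock: 12.95
position: [437.1, -191.2, 62.4]
tcp_rot: [-179.9, -0.1, 91.8]
ft_force: [0.4, -0.5, -0.7]
gripper_width: 19.8
```

```bash

M='python3 -m pendant'
$M '[[-1,[0,0,-2],0],[-1,[0,0,-4.5],0],[-1,[0,0,-7],0],[-1,[3.5,0,-8.5],-2],[-1,[7.5,0.1,-8.5],-4.7]]'
$M '[[-1,[4,0.2,0],0],[-1,[8,0.2,0],0],[-1,[12,0.2,0],0],[-1,[16.3,0.2,0],0],[-1,[16.3,0.2,0],0]]'
python3 -c "
from h import *
print(status.sense()['gripper_width'],go([432.4,46.8,40],96.5))"
```

```text
clock: 13.45
position: [437.7, -117.4, 150.7]
tcp_rot: [179.7, 0.2, 96.5]
ft_force: [0.9, 1.3, -0.4]
gripper_width: 19.5
clock: 13.95
position: [418.1, 49.4, 147.3]
tcp_rot: [-179.9, -0.1, 96.9]
ft_force: [0.1, -0.7, -1.7]
gripper_width: 19.9
19.921277466905774 ([-0.43, 1.39, 10.73], np.float64(0.4))
```

```bash

M='python3 -m pendant'
$M '[[-1,[-0.2,0.7,2.5],0],[-1,[-0.3,1.4,5],0],[-1,[-0.3,1.4,7],0],[-1,[-0.3,1.4,9],0],[-1,[-0.3,1.4,9],0]]'
$M '[[-1,[0,0,0.5],0],[-1,[0,0,1],0],[-1,[0,0,1.5],0],[-1,[0,0,1.6],0],[-1,[0,0,1.6],0]]'
python3 -c "
from h import *
print(go([432.4,46.8,39],96.5))"
```

```text
clock: 14.45
position: [431.6, 44.1, 55.3]
tcp_rot: [-179.6, -0.1, 96.5]
ft_force: [-0.9, -0.0, -2.0]
gripper_width: 19.7
clock: 14.95
position: [434.1, 44.1, 41.9]
tcp_rot: [180.0, 0.0, 96.5]
ft_force: [-0.1, 1.0, -1.6]
gripper_width: 19.6
([0.28, -0.14, 0.29], np.float64(0.0))
```

```bash

M='python3 -m pendant'
$M '[[-1,[0,0,0.2],0],[-1,[0,0,0.3],0],[-1,[0,0,0.4],0],[-1,[0,0,0.4],0],[-1,[0,0,0.4],0]]'
$M '[[-0.15,[0,0,0],0],[-0.15,[0,0,0],0],[-0.15,[0,0,0],0],[-0.15,[0,0,-2],0],[-0.15,[0,0,-4.5],0]]'
python3 -c "
from h import *
print(go([546.5,-265,140],91.5))"
```

```text
clock: 15.45
position: [434.0, 44.2, 37.8]
tcp_rot: [-180.0, 0.0, 96.5]
ft_force: [-0.2, -0.7, -0.7]
gripper_width: 19.8
clock: 15.95
position: [432.9, 44.3, 82.4]
tcp_rot: [-179.8, -0.0, 96.5]
ft_force: [0.4, -0.2, 0.3]
gripper_width: 36.2
([-32.02, 7.76, -5.76], np.float64(5.0))
```

```bash

M='python3 -m pendant'
$M '[[-0.05,[-3,0.8,-4],2.5],[-0.05,[-7,1.6,-5.8],5],[-0.05,[-11,2.6,-5.8],5],[-0.05,[-15,3.6,-5.8],5],[-0.05,[-19,4.6,-5.8],5]]'
python3 -c "
from h import *
print(go([546.3,-265.6,110],91.5))"
```

```text
clock: 16.45
position: [501.9, -141.1, 141.2]
tcp_rot: [179.9, 0.0, 91.5]
ft_force: [0.4, 0.4, 0.4]
gripper_width: 40.5
([-12.57, 4.11, 3.12], np.float64(0.0))
```

```bash

M='python3 -m pendant'
$M '[[-0.05,[-4,1.4,0],0],[-0.05,[-8,2.7,0],0],[-0.05,[-12.5,4.1,0],0],[-0.05,[-12.5,4.1,1.5],0],[-0.05,[-12.5,4.1,3.1],0]]'
$M '[[-0.05,[0,0,0],0],[-0.05,[0,0,1],0],[-0.05,[0,0,2],0],[-0.05,[0,0,3],0],[-0.05,[0,0,3],0]]'
python3 - <<'E'
from h import *
print(go([546.3,-265.6,44],91.5))
f=grab('scene'); cv2.imwrite('pics/a6.png',cv2.resize(f['pixels'][130:290,240:400,::-1],None,fx=3.5,fy=3.5))
E
```

```text
clock: 16.95
position: [545.9, -264.1, 109.3]
tcp_rot: [180.0, 0.0, 91.5]
ft_force: [-0.7, 0.4, 0.1]
gripper_width: 40.6
clock: 17.45
position: [544.7, -262.1, 77.9]
tcp_rot: [-179.8, -0.1, 91.6]
ft_force: [-0.8, -0.6, 0.8]
gripper_width: 40.5
([-0.36, 0.15, 3.39], np.float64(0.1))
```

View pics/a6.png

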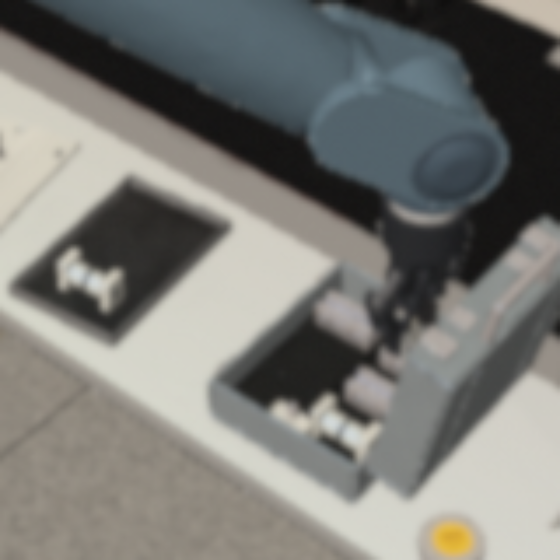

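The spindle sits in the tray (90,280) and the gripper is at the far back bay (400,300). Descending.

```bash

M='python3 -m pendant'
$M '[[-0.05,[-0.2,0.1,1],0],[-0.05,[-0.2,0.1,2],0],[-0.05,[-0.2,0.1,3],0],[-0.05,[-0.2,0.1,3.4],0],[-0.05,[-0.2,0.1,3.4],0]]'
$M '[[-0.05,[0,0,0],0],[-1,[0,0,0],0],[-1,[0,0,0],0],[-1,[0,0,0],0],[-1,[0,0,0],0]]'
$M '[[-1,[0,0,0],0],[-1,[0,0,0],0],[-1,[0,0,-0.5],0],[-1,[0,0,-1],0],[-1,[0,0,-1],0]]'

```

```text
clock: 18.0
position: [546.1, -264.8, 44.5]
tcp_rot: [-179.9, -0.1, 91.5]
ft_force: [-0.1, -0.7, 0.1]
gripper_width: 40.7
clock: 18.5
position: [547.3, -265.6, 46.6]
tcp_rot: [179.9, 0.0, 91.5]
ft_force: [-0.7, 0.3, 4.1]
gripper_width: 24.1
clock: 19.0
position: [546.8, -265.2, 56.1]
tcp_rot: [180.0, 0.0, 91.5]
ft_force: [-0.0, 0.1, -2.6]
gripper_width: 24.5
```

```bash

M='python3 -m pendant'
$M '[[-1,[0,0,-2.5],0],[-1,[0,0,-5.5],0],[-1,[0,0,-8.5],0],[-1,[4,0,-8.5],0],[-1,[8,0.1,-8.5],0]]'
$M '[[-1,[4.5,0.1,0],0],[-1,[9,0.1,0],0],[-1,[13.5,0.1,0],0],[-1,[18,0.2,0],0],[-1,[22,0.2,0],0]]'
$M '[[-1,[2.4,0,0],-2.5],[-1,[2.4,0,1],-5],[-1,[2.4,0,3],-5],[-1,[2.4,0,5],-5],[-1,[2.4,0,5],-5]]'
python3 -c "
from h import *
print(go([541.6,59.2,42],96.5))"
```

```text
clock: 19.5
position: [546.0, -185.3, 142.1]
tcp_rot: [179.9, 0.1, 91.4]
ft_force: [0.2, -0.2, -2.8]
gripper_width: 24.2
clock: 20.0
position: [541.0, 36.9, 140.5]
tcp_rot: [-180.0, -0.0, 91.6]
ft_force: [0.3, -0.8, -2.3]
gripper_width: 24.5
clock: 20.5
position: [538.3, 59.1, 87.6]
tcp_rot: [-179.6, -0.1, 96.5]
ft_force: [-0.3, 0.9, -2.4]
gripper_width: 24.3
([-0.03, 0.33, 4.56], np.float64(0.0))
```

```bash

M='python3 -m pendant'
$M '[[-1,[0,0.2,1.5],0],[-1,[0,0.2,3],0],[-1,[0,0.2,4],0],[-1,[0,0.2,4.4],0],[-1,[0,0.2,4.4],0]]'
$M '[[-1,[0,0,0.1],0],[-1,[0,0,0.2],0],[-1,[0,0,0.2],0],[-0.05,[0,0,0.2],0],[-0.05,[0,0,0.2],0]]'
$M '[[-0.05,[0,0,0],0],[-0.05,[0,0,-2.5],0],[-0.05,[0,0,-5],0],[-0.05,[-4,0,-8],2],[-0.05,[-8,0,-10],5]]'
python3 -c "
from h import *
print(go([492.3,-266.8,110],91.5))"
```

```text
clock: 21.0
position: [542.6, 59.0, 46.2]
tcp_rot: [-179.9, -0.0, 96.5]
ft_force: [-0.4, -0.5, -2.1]
gripper_width: 24.4
clock: 21.5
position: [543.6, 59.0, 45.4]
tcp_rot: [179.9, 0.0, 96.5]
ft_force: [0.5, 0.0, -0.4]
gripper_width: 40.6
clock: 22.0
position: [553.1, -20.8, 147.3]
tcp_rot: [179.8, 0.0, 91.6]
ft_force: [1.2, -0.3, 0.5]
gripper_width: 40.7
([-24.42, -6.76, 3.73], np.float64(0.1))
```

```bash

M='python3 -m pendant'
$M '[[-0.05,[-4.5,-1.3,0],0],[-0.05,[-9,-2.6,0],0],[-0.05,[-13.5,-3.9,0],0],[-0.05,[-18,-5.2,0],0],[-0.05,[-22,-6.4,0],0]]'
$M '[[-0.05,[-2.4,-0.4,0],0],[-0.05,[-2.4,-0.4,2],0],[-0.05,[-2.4,-0.4,4],0],[-0.05,[-2.4,-0.4,6],0],[-0.05,[-2.4,-0.4,6],0]]'
python3 -c "
from h import *
print(go([492.3,-266.8,44],91.5))"
```

```text
clock: 22.5
position: [493.4, -244.3, 145.3]
tcp_rot: [180.0, 0.0, 91.5]
ft_force: [0.1, -0.7, 0.6]
gripper_width: 41.1
clock: 23.0
position: [489.0, -265.0, 82.1]
tcp_rot: [-179.8, -0.2, 91.5]
ft_force: [-1.5, 0.7, -0.4]
gripper_width: 40.5
([-0.19, 0.32, 3.81], np.float64(0.0))
```

```bash

M='python3 -m pendant'
$M '[[-0.05,[-0.1,0.1,0],0],[-0.05,[-0.1,0.1,0.5],0],[-0.05,[-0.1,0.1,1],0],[-0.05,[-0.1,0.1,1.5],0],[-0.05,[-0.1,0.1,1.5],0]]'
python3 -c "
from h import *
print(go([492.3,-266.8,44],91.5))"
$M '[[-0.05,[-0.1,0,0.7],0],[-0.05,[-0.1,0,1.4],0],[-0.05,[-0.1,0,2],0],[-0.05,[-0.1,0,2.3],0],[-0.05,[-0.1,0,2.3],0]]'
$M '[[-0.05,[0,0,0],0],[-1,[0,0,0],0],[-1,[0,0,0],0],[-1,[0,0,0],0],[-1,[0,0,0],0]]'
$M '[[-1,[0,0,0],0],[-1,[0,0,0],0],[-1,[0,0,-0.5],0],[-1,[0,0,-1],0],[-1,[0,0,-1],0]]'

```

```text
clock: 23.5
position: [491.4, -266.8, 69.1]
tcp_rot: [-179.9, -0.1, 91.5]
ft_force: [-0.4, -0.3, 0.3]
gripper_width: 40.7
([-0.0, 0.09, 2.51], np.float64(0.0))
clock: 24.0
position: [491.4, -267.9, 46.0]
tcp_rot: [-179.9, -0.1, 91.5]
ft_force: [-0.0, -0.3, 0.0]
gripper_width: 40.5
clock: 24.5
position: [492.3, -268.6, 47.5]
tcp_rot: [179.9, 0.1, 91.5]
ft_force: [-0.6, 1.1, 5.5]
gripper_width: 24.4
clock: 25.0
position: [491.6, -268.1, 57.0]
tcp_rot: [-180.0, -0.0, 91.6]
ft_force: [1.0, -0.2, -2.8]
gripper_width: 24.1
```

```bash

M='python3 -m pendant'
$M '[[-1,[0,0,-2.5],0],[-1,[0,0,-5.5],0],[-1,[0,0,-8.5],0],[-1,[4,0,-8.5],0],[-1,[8,0.1,-8.5],0]]'
$M '[[-1,[4.5,0.1,0],0],[-1,[9,0.1,0],0],[-1,[13.5,0.2,0],0],[-1,[18,0.2,0],0],[-1,[22,0.2,0],0]]'
$M '[[-1,[2.1,0,0],-2.5],[-1,[2.1,0.1,1],-5],[-1,[2.1,0.1,3],-5],[-1,[2.1,0.1,5],-5],[-1,[2.1,0.1,5],-5]]'
python3 -c "
from h import *
print(go([487,53,42],96.5))"
```

```text
clock: 25.5
position: [490.6, -188.2, 142.8]
tcp_rot: [179.9, 0.1, 91.4]
ft_force: [-0.3, 0.9, -2.5]
gripper_width: 23.9
clock: 26.0
position: [485.6, 33.8, 141.3]
tcp_rot: [-179.9, -0.0, 91.6]
ft_force: [0.1, 0.2, -1.9]
gripper_width: 24.3
clock: 26.5
position: [484.2, 53.1, 88.7]
tcp_rot: [-179.6, -0.1, 96.6]
ft_force: [-2.1, -0.3, -2.4]
gripper_width: 24.2
([-0.05, 0.28, 4.67], np.float64(0.1))
```

```bash

M='python3 -m pendant'
$M '[[-1,[0,0.1,1.5],0],[-1,[0,0.1,3],0],[-1,[0,0.1,4],0],[-1,[0,0.1,4.5],0],[-1,[0,0.1,4.5],0]]'
$M '[[-1,[0,0,0.2],0],[-1,[0,0,0.2],0],[-1,[0,0,0.2],0],[-0.05,[0,0,0.2],0],[-0.05,[0,0,0.2],0]]'
$M '[[-0.05,[0,0,0],0],[-0.05,[0,0,-2.5],0],[-0.05,[0,0,-5],0],[-0.05,[-4,0,-9],-4],[-0.05,[-8,0,-13],-8]]'
$M '[[-0.05,[-4,-1,-2],-4],[-0.05,[-8,-2,-4],-8],[-0.05,[-12,-3,-4],-8],[-0.05,[-15,-3,-4],-8],[-0.05,[-15,-3,-4],-8]]'
python3 - <<'E'
from h import *
f=grab('top');g=grab('scene')
a=cv2.resize(f['pixels'][165:245,185:385,::-1],(800,320),interpolation=cv2.INTER_CUBIC)
b=cv2.resize(g['pixels'][150:260,200:380,::-1],(450,275),interpolation=cv2.INTER_CUBIC)
cv2.imwrite('pics/a7.png',np.vstack([a,np.pad(b,((0,0),(0,350),(0,0)))]))
for n,f in (('top',f),('scene',g)):
    C=cloud(f); x,y,z=C[...,0],C[...,1],C[...,2]
    for nm,lo,hi in (('pbar',24,42),('plate',2.5,8)):
        m=(z>lo)&(z<hi)&(y>165)&(y<350)&(x>380)&(x<600); P=C[m]; print(n,nm,len(P),fitrect(P[:,:2]),P.mean(0).round(1))
E
```

```text
clock: 27.0
position: [487.8, 52.9, 46.6]
tcp_rot: [-179.9, -0.0, 96.5]
ft_force: [1.1, 0.2, -2.0]
gripper_width: 24.7
clock: 27.5
position: [488.7, 52.9, 45.4]
tcp_rot: [179.9, 0.0, 96.5]
ft_force: [-0.7, -0.8, -0.9]
gripper_width: 40.7
clock: 28.0
position: [495.8, -17.5, 166.6]
tcp_rot: [-180.0, -0.0, 104.8]
ft_force: [1.1, -0.6, 0.7]
gripper_width: 40.5
clock: 28.5
position: [505.4, -173.4, 206.3]
tcp_rot: [180.0, 0.1, 112.3]
ft_force: [-0.7, 0.0, -0.0]
gripper_width: 40.7
top pbar 58 (array([503.6, 234.5]), array([76.5, 11.5]), 14.2) [502.2 233.6  36.2]
top plate 1370 (array([490.1, 257.1]), array([183.9, 219.7]), 90.0) [494.4 249.    5.1]
scene pbar 43 (array([502.7, 228.6]), array([76.8,  8.3]), 9.8) [500.6 228.3  35. ]
scene plate 759 (array([490.1, 254.9]), array([218.7, 179.7]), 0.1) [495.1 231.5   4.9]
```

View pics/a7.png

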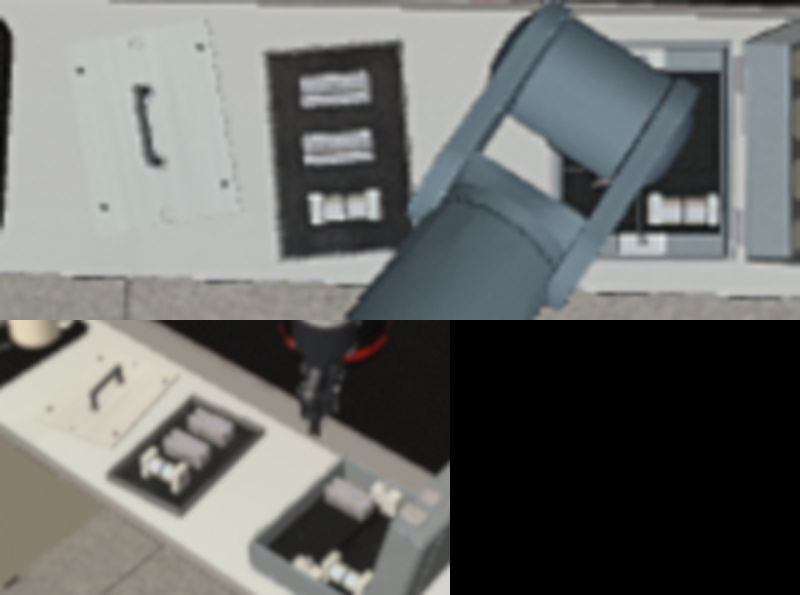

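The tray holds all three. The plate has been knocked: its holes are at about (137,44) and (167,214) and its screws at (81,70), (201,47), (105,207) and (225,184) in the 4x crop.

```bash
python3 - <<'E'
from h import *
f=load('top')
q=lambda L,z: onz(f,[[185+(u+.5)/4-.5,165+(v+.5)/4-.5] for u,v in L],z)[:,:2]
s=q([(81,70),(201,47),(105,207),(225,184)],5);print('screws',s.round(1).tolist(),s.mean(0).round(1))
for a,b in ((0,2),(1,3)): d=s[a]-s[b];print(np.degrees(np.arctan2(d[1],d[0])).round(1),np.hypot(*d).round(1))
for a,b in ((0,1),(2,3)): d=s[a]-s[b];print(np.degrees(np.arctan2(d[1],d[0])).round(1)-90,np.hypot(*d).round(1))
h=q([(137,44),(167,214)],5);d=h[0]-h[1];print('holes',h.round(1).tolist(),h.mean(0).round(1),np.degrees(np.arctan2(d[1],d[0])).round(1),np.hypot(*d).round(1))
# plate top mask from colour, corners
for n in('top','scene'):
    F=load(n);im=F['pixels'].astype(int);C=cloud(F)
    g=im.sum(2); z=C[...,2];x,y=C[...,0],C[...,1]
    m=(g<240)&(z>10)&(z<45)&(y>180)&(y<290)&(x>440)&(x<560)
    v,u=np.nonzero(m);P=onz(F,np.c_[u,v],35)[:,:2];print(n,'bar',len(P),fitrect(P),P.mean(0).round(1))
print(status.sense()['position'])
E
```

```text
screws [[556.5, 304.5], [581.5, 190.9], [427.1, 275.2], [452.0, 162.4]] [504.3 233.2]
12.8 132.7
12.4 132.7
12.400000000000006 116.3
12.5 115.5
holes [[582.8, 252.2], [422.1, 216.1]] [502.5 234.1] 12.7 164.6
top bar 12 (array([503.3, 229.2]), array([68.8,  6.1]), 12.1) [507.2 230.7]Traceback (most recent call last):
  File "<stdin>", line 13, in <module>
  File "h.py", line 16, in onz
    c,d=ray(f,uv); s=(z-c[2])/d[:,2]; return c+d*s[:,None]
        ~~~^^^^^^
  File "h.py", line 11, in ray
    p=cv2.undistortPoints(uv,np.array(f['K'],float),np.array(f['distortion'],float)).reshape(-1,2)
      ~~~~~~~~~~~~~~~~~~~^^^^^^^^^^^^^^^^^^^^^^^^^^^^^^^^^^^^^^^^^^^^^^^^^^^^^^^^^^^
cv2.error: OpenCV(4.12.0) /io/opencv/modules/calib3d/src/undistort.dispatch.cpp:347: error: (-215:Assertion failed) CV_IS_MAT(_src) && CV_IS_MAT(_dst) && (_src->rows == 1 || _src->cols == 1) && (_dst->rows == 1 || _dst->cols == 1) && _src->cols + _src->rows - 1 == _dst->rows + _dst->cols - 1 && (CV_MAT_TYPE(_src->type) == CV_32FC2 || CV_MAT_TYPE(_src->type) == CV_64FC2) && (CV_MAT_TYPE(_dst->type) == CV_32FC2 || CV_MAT_TYPE(_dst->type) == CV_64FC2) in function 'cvUndistortPointsInternal'
```

```bash
python3 -c "
from h import *
print(go([503.5,33,200],152),go([503.5,33,200],152,{'position':status.sense()['position'],'tcp_rot':[180,0,152]}))
print(go([503.5,233,120],192.6,{'position':np.array([503.5,33,200]),'tcp_rot':[180,0,152.3]}))"
```

```text
([18.83, 7.66, 0.54], np.float64(-39.5)) ([9.65, 17.89, 0.54], 0)
([9.3, 17.71, 8.0], -40.3)
```

```bash

M='python3 -m pendant'
$M '[[0,[3.8,1.5,0],-8],[0,[7.6,3,0],-16],[0,[11.4,4.5,0],-24],[0,[15.2,6.1,0],-32],[0,[18.8,7.7,0.5],-40]]'
$M '[[0,[1.9,3.5,0],-8],[0,[3.8,7,1],-16],[0,[5.6,10.5,2.5],-24],[0,[7.5,14,4],-32],[0,[9.3,17.7,6],-40.3]]'
$M '[[0,[0,0,0],0],[0,[0,0,1],0],[0,[0,0,2],0],[0,[0,0,2],0],[0,[0,0,2],0]]'
python3 - <<'E'
from h import *
print(go([503.5,233,40],192.6))
f=grab('top');g=grab('scene')
b=cv2.resize(g['pixels'][130:260,180:320,::-1],None,fx=4,fy=4,interpolation=cv2.INTER_CUBIC)
cv2.imwrite('pics/a8.png',b)
E
```

```text
clock: 29.1
position: [503.3, 36.1, 201.0]
tcp_rot: [180.0, 0.1, 153.0]
ft_force: [0.4, -0.4, -0.6]
gripper_width: 42.8
clock: 29.6
position: [501.9, 235.9, 140.6]
tcp_rot: [180.0, 0.1, -166.7]
ft_force: [0.6, 0.4, 0.1]
gripper_width: 42.7
clock: 30.1
position: [503.0, 232.2, 120.5]
tcp_rot: [-180.0, -0.0, -167.3]
ft_force: [-0.4, -0.0, 0.8]
gripper_width: 42.6
([-0.07, 0.07, 8.05], np.float64(0.1))
```

View pics/a8.png

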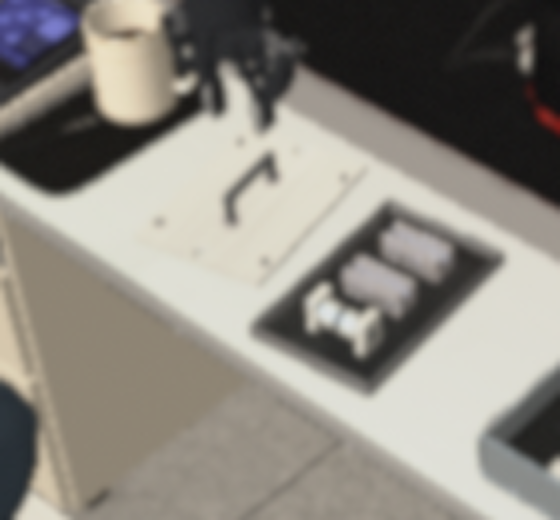

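The jaws (about (238,110)) hang over the plate's bar (250,185), with the holes visible at (240,142) and (197,252). Descending and gripping.

```bash
python3 - <<'E'
from h import *
f=load('scene')
q=lambda L,z: onz(f,[[180+(u+.5)/4-.5,130+(v+.5)/4-.5] for u,v in L],z)[:,:2]
h=q([(240,142),(197,252)],5);d=h[0]-h[1];print(h.round(1),h.mean(0),np.degrees(np.arctan2(d[1],d[0])),np.hypot(*d))
E
M='python3 -m pendant'
$M '[[0,[0,0,1.5],0],[0,[0,0,3],0],[0,[0,0,4.5],0],[0,[0,0,6],0],[0,[0,0,6],0]]'
$M '[[0,[0,0,0.7],0],[0,[0,0,1.4],0],[0,[0,0,2],0],[0,[0,0,2],0],[-1,[0,0,2],0]]'
$M '[[-1,[0,0,0],0],[-1,[0,0,0],0],[-1,[0,0,0],0],[-1,[0,0,0],0],[-1,[0,0,0],0]]'
```

```text
[[553.1 300.8]
 [419.4 214.4]] [486.248303  257.6200905] 32.85440710625838 159.25934874888932
clock: 30.7
position: [500.7, 232.5, 57.1]
tcp_rot: [-180.0, -0.4, -167.2]
ft_force: [-0.3, -0.6, -0.4]
gripper_width: 42.8
clock: 31.2
position: [503.0, 233.1, 40.5]
tcp_rot: [-180.0, 0.0, -167.2]
ft_force: [0.0, -0.7, 0.7]
gripper_width: 29.4
clock: 31.7
position: [503.4, 233.2, 41.1]
tcp_rot: [180.0, 0.1, -167.2]
ft_force: [-1.6, 0.9, 4.4]
gripper_width: 7.7
```

```bash

M='python3 -m pendant'
$M '[[-1,[0,0,-0.5],0],[-1,[0,0,-2],0],[-1,[0,0,-5],0],[-1,[0,0,-8],0],[-1,[0,0,-11],0]]'
$M '[[-1,[0,0,0],3],[-1,[0,0,0],6],[-1,[0,0,0],9],[-1,[0,0,0],11.4],[-1,[0,0,0],11.4]]'
python3 -c "
from h import *
print(go([492.5,-228,152],181.4))"
```

```text
clock: 32.2
position: [502.4, 232.9, 151.9]
tcp_rot: [-180.0, -0.0, -167.2]
ft_force: [0.6, 0.0, -2.7]
gripper_width: 7.9
clock: 32.7
position: [502.6, 232.9, 150.9]
tcp_rot: [-180.0, -0.0, -178.5]
ft_force: [-1.5, -0.5, -2.3]
gripper_width: 8.0
([2.18, -46.05, -0.11], np.float64(0.1))
```

```bash

M='python3 -m pendant'
$M '[[-1,[0.1,-2.5,0],0],[-1,[0.2,-6,0],0],[-1,[0.4,-9.5,0],0],[-1,[0.6,-13,0],0],[-1,[0.8,-16.5,0],0]]'
$M '[[-1,[0.2,-3.5,0],0],[-1,[0.4,-7,0],0],[-1,[0.6,-10.5,0],0],[-1,[0.8,-14,0],0],[-1,[0.9,-17.5,0],0]]'
$M '[[-1,[0.1,-3.5,0],0],[-1,[0.3,-7,0],0],[-1,[0.4,-10,0],0],[-1,[0.5,-12,0],0],[-1,[0.5,-12,0],0]]'
$M '[[-1,[0,0,0.5],0],[-1,[0,0,1],0],[-1,[0,0,1.5],0],[-1,[0,0,1.5],0],[-1,[0,0,1.5],0]]'
python3 - <<'E'
from h import *
print(go([492.5,-228,130],181.4))
f=grab('top');g=grab('scene')
a=cv2.resize(f['pixels'][155:250,290:400,::-1],None,fx=3.5,fy=3.5,interpolation=cv2.INTER_CUBIC)
b=cv2.resize(g['pixels'][160:285,270:370,::-1],None,fx=4,fy=4,interpolation=cv2.INTER_CUBIC)
h=max(a.shape[0],b.shape[0]);cv2.imwrite('pics/a9.png',np.hstack([np.pad(i,((0,h-i.shape[0]),(0,0),(0,0))) for i in (a,b)]))
print(a.shape,b.shape)
E
```

```text
clock: 33.2
position: [498.7, 66.6, 150.8]
tcp_rot: [-180.0, 0.0, -178.5]
ft_force: [1.3, -0.5, -2.7]
gripper_width: 7.8
clock: 33.7
position: [494.1, -108.6, 150.9]
tcp_rot: [-180.0, 0.0, -178.5]
ft_force: [0.7, -0.3, -3.0]
gripper_width: 7.9
clock: 34.2
position: [492.4, -229.8, 151.1]
tcp_rot: [-179.9, 0.0, -178.7]
ft_force: [-0.1, -0.1, -3.4]
gripper_width: 7.8
clock: 34.7
position: [492.5, -226.8, 135.2]
tcp_rot: [180.0, -0.0, -178.5]
ft_force: [0.9, 0.2, -2.5]
gripper_width: 7.7
([0.0, -0.12, 0.52], np.float64(0.1))
(332, 385, 3) (500, 400, 3)
```

View pics/a9.png

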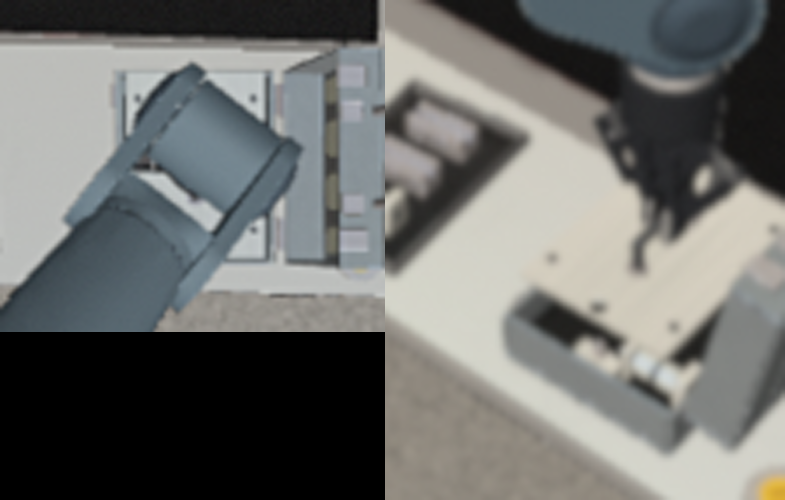

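The plate is over the case and level. In the right part its near hole is at about (598,307), with screws at (552,258) and (675,327). Next I'll check the offset numerically.

```bash
python3 - <<'E'
from h import *
g=load('scene'); s=status.sense(); zt=s['position'][2]-41+5; print(s['position'],s['tcp_rot'][2],zt)
P=onz(g,[[270+(u-385+.5)/4-.5,160+(v+.5)/4-.5] for u,v in ((598,307),(552,258),(675,327))],zt);print(P.round(1))
p=s['position'][:2]; a=np.radians(s['tcp_rot'][2]+180); ey=np.array([np.cos(a),np.sin(a)]);ex=np.array([ey[1],-ey[0]])
print('exp hole',(p-83*ey).round(1)); print('rel cx,cy',[((q[:2]-p)@ex,(q[:2]-p)@ey) for q in P])
for n in ('top','scene'):
    f=load(n);C=cloud(f);d=C[...,:2]-p;cx=d@ex;cy=d@ey;z=C[...,2]
    m=(abs(z-zt)<6)&(abs(cx)<85)&(abs(cy)<110)
    print(n,m.sum(),np.median(z[m]),'cx',np.percentile(cx[m],[.5,99.5]).round(1),'cy',np.percentile(cy[m],[.5,99.5]).round(1))
    m=(z>46)&(z<54)&(abs(cx)<100)&(abs(cy)<120)
    print(' rim',m.sum(),'cx',np.percentile(cx[m],[1,99]).round(1),'cy',np.percentile(cy[m],[1,99]).round(1))
    Q=cloud(f)
# pins in first open pictures are overwritten; rim only
E
```

```text
[ 492.74594246 -227.1919194   135.68848566] -178.52813614197865 99.68848566289532
[[ 406.3 -233.    99.7]
 [ 422.8 -173.8   99.7]
 [ 427.6 -289.4   99.7]]
exp hole [ 409.8 -229.3]
rel cx,cy [(np.float64(3.612547545700803), np.float64(-86.56604799966937)), (np.float64(-55.1622561020534), np.float64(-68.54858749738644)), (np.float64(60.52226759427224), np.float64(-66.68017121079966))]
top 398 99.46355390080896 cx [-69.3  64.8] cy [-93.1  90. ]
 rim 138 cx [-83.8  91.4] cy [-101.3   99.8]
scene 1474 98.70501820246426 cx [-67.1  70.3] cy [-94.4  91.3]
 rim 131 cx [-80.9  87.4] cy [-104.2  -63.4]
```

```bash

M='python3 -m pendant'
$M '[[-1,[0,-0.1,1],0],[-1,[0,-0.1,2],0],[-1,[0,-0.1,2.8],0],[-1,[0,-0.1,2.8],0],[-1,[0,-0.1,2.8],0]]'
$M '[[-1,[0,0,0.1],0],[-1,[0,0,0.2],0],[-1,[0,0,0.3],0],[-1,[0,0,0.4],0],[-1,[0,0,0.4],0]]'
$M '[[-1,[0,0,0.1],0],[-1,[0,0,0.2],0],[-1,[0,0,0.3],0],[-1,[0,0,0.3],0],[-1,[0,0,0.3],0]]'

```

```text
clock: 35.3
position: [492.4, -228.3, 107.0]
tcp_rot: [180.0, -0.0, -178.6]
ft_force: [0.3, 0.5, -2.6]
gripper_width: 7.7
clock: 35.8
position: [492.5, -228.3, 103.4]
tcp_rot: [180.0, -0.0, -178.6]
ft_force: [-0.0, -0.2, -3.2]
gripper_width: 7.8
clock: 36.3
position: [492.6, -228.3, 100.5]
tcp_rot: [180.0, -0.0, -178.6]
ft_force: [0.3, -0.0, -2.9]
gripper_width: 7.9
```

```bash

M='python3 -m pendant'
$M '[[-1,[0,0,0.1],0],[-1,[0,0,0.2],0],[-1,[0,0,0.3],0],[-1,[0,0,0.3],0],[-1,[0,0,0.3],0]]'
$M '[[-1,[0,0,0.1],0],[-1,[0,0,0.2],0],[-1,[0,0,0.2],0],[-1,[0,0,0.2],0],[-1,[0,0,0.2],0]]'
$M '[[-1,[0,0,0.1],0],[-1,[0,0,0.2],0],[-1,[0,0,0.2],0],[-1,[0,0,0.2],0],[-1,[0,0,0.2],0]]'
python3 -c "
from h import *
s=status.sense();print(s['torque'],s['ft_force'],s['tcp_rot'])"
```

```text
clock: 36.8
position: [492.6, -228.4, 97.5]
tcp_rot: [180.0, -0.0, -178.6]
ft_force: [0.3, -0.2, -3.9]
gripper_width: 7.9
clock: 37.3
position: [492.6, -228.4, 95.5]
tcp_rot: [-180.0, 0.0, -178.6]
ft_force: [0.6, 0.3, -3.3]
gripper_width: 7.8
clock: 37.8
position: [492.6, -228.4, 93.5]
tcp_rot: [-180.0, 0.0, -178.6]
ft_force: [0.9, 0.4, -3.3]
gripper_width: 7.7
[ 0.00311932  0.03426318 -0.02823304] [ 0.93418139  0.41410101 -3.32955467] [-1.79999091e+02  3.65717388e-03 -1.78553219e+02]
```

Underside is at about 52 mm with almost no side force, so I'll go on to the seats.

```bash

M='python3 -m pendant'
$M '[[-1,[0,0,0.1],0],[-1,[0,0,0.2],0],[-1,[0,0,0.2],0],[-1,[0,0,0.2],0],[-1,[0,0,0.2],0]]'
$M '[[-1,[0,0,0.1],0],[-1,[0,0,0.2],0],[-1,[0,0,0.2],0],[-1,[0,0,0.2],0],[-1,[0,0,0.2],0]]'
$M '[[-1,[0,0,0.1],0],[-1,[0,0,0.2],0],[-1,[0,0,0.2],0],[-1,[0,0,0.2],0],[-1,[0,0,0.2],0]]'
python3 -c "
from h import *
s=status.sense();print(s['torque'],s['ft_force'],s['tcp_rot'])"
```

```text
clock: 38.3
position: [492.6, -228.4, 91.5]
tcp_rot: [-180.0, 0.0, -178.6]
ft_force: [-0.1, 0.3, -3.9]
gripper_width: 8.2
clock: 38.8
position: [492.6, -228.4, 89.5]
tcp_rot: [180.0, -0.0, -178.6]
ft_force: [0.2, 0.8, -2.8]
gripper_width: 7.7
clock: 39.3
position: [492.6, -228.4, 87.5]
tcp_rot: [-180.0, 0.0, -178.6]
ft_force: [-0.5, 1.4, -2.3]
gripper_width: 7.9
[ 0.01713952 -0.00318622  0.02773321] [-0.48271782  1.35159965 -2.3317093 ] [-1.79998107e+02  1.22302638e-04 -1.78554230e+02]
```

```bash

M='python3 -m pendant'
$M '[[-1,[0,0,0.1],0],[-1,[0,0,0.1],0],[-1,[0,0,0.15],0],[-1,[0,0,0.2],0],[-1,[0,0,0.2],0]]'
$M '[[-0.8,[0,0,0],0],[-0.6,[0,0,0],0],[-0.3,[0,0,0],0],[0,[0,0,0],0],[0,[0,0,0],0]]'
$M '[[0,[0,0,-1.5],0],[0,[0,0,-4],0],[0,[0,0,-8],0],[0,[0,4,-12],0],[0,[0,8,-15],0]]'
$M '[[0,[0,4,-1],0],[0,[0,8,-2],0],[0,[0,12,-2],0],[0,[0,16,-2],0],[0,[0,18,-2],0]]'
python3 - <<'E'
from h import *
f=grab('top');g=grab('scene')
a=cv2.resize(f['pixels'][155:250,290:400,::-1],None,fx=3.5,fy=3.5,interpolation=cv2.INTER_CUBIC)
b=cv2.resize(g['pixels'][160:285,270:370,::-1],None,fx=4,fy=4,interpolation=cv2.INTER_CUBIC)
h=max(a.shape[0],b.shape[0]);cv2.imwrite('pics/a10.png',np.hstack([np.pad(i,((0,h-i.shape[0]),(0,0),(0,0))) for i in (a,b)]))
c=np.array([492.5,-228.4]);ex=np.array([.026,-1]);ey=np.array([1,.026])
for n,f in(('top',f),('scene',g)):
    C=cloud(f);d=C[...,:2]-c;cx=d@ex;cy=d@ey;z=C[...,2]
    for X in (-50,50):
        print(n,X,[np.median(z[(abs(cx-X)<15)&(abs(cy-Y)<12)&(abs(z-50)<25)]).round(1) for Y in (-70,-35,35,70)])
    m=(z>60)&(z<130)&(cx<75)&(abs(cy)<95); print(C[m].mean(0) if m.any() else None,m.sum())
E
```

```text
clock: 39.8
position: [492.8, -228.7, 87.0]
tcp_rot: [-180.0, -0.0, -178.5]
ft_force: [-6.7, 2.0, 10.8]
gripper_width: 8.1
clock: 40.3
position: [492.6, -228.3, 85.4]
tcp_rot: [180.0, 0.0, -178.6]
ft_force: [0.5, 0.4, -0.6]
gripper_width: 42.8
clock: 40.8
position: [491.1, -153.8, 235.0]
tcp_rot: [-179.9, 0.2, -178.7]
ft_force: [1.6, -0.0, 0.0]
gripper_width: 42.5
clock: 41.3
position: [485.8, 29.0, 252.9]
tcp_rot: [180.0, 0.1, -178.4]
ft_force: [0.8, 1.1, 0.0]
gripper_width: 42.7
top -50 [np.float64(51.7), np.float64(50.2), np.float64(51.1), np.float64(51.0)]
top 50 [np.float64(51.5), np.float64(50.8), np.float64(51.7), np.float64(51.3)]
[531.89885288 373.2873546   76.95316926] 567
scene -50 [np.float64(49.8), np.float64(50.0), np.float64(50.7), np.float64(50.8)]
scene 50 [np.float64(50.0), np.float64(49.7), np.float64(51.1), np.float64(50.2)]
[524.11402587 300.74290984  80.65894859] 433
```

View pics/a10.png

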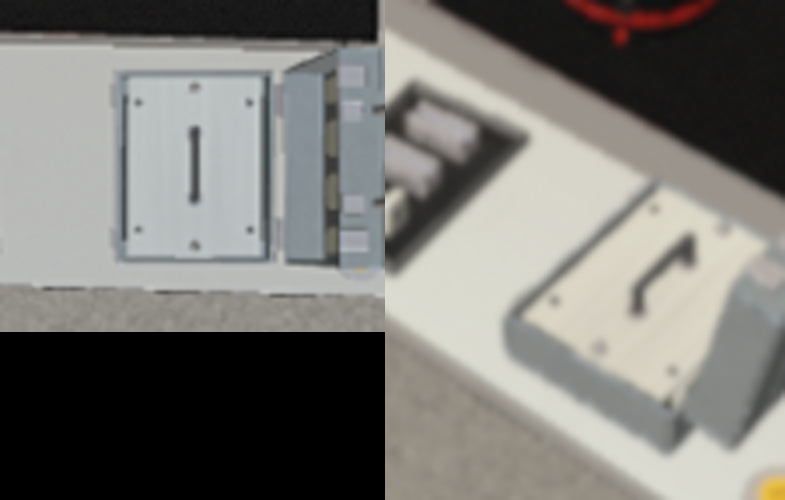

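The plate lies flush: its top measures 50–51.5 mm everywhere, with the pins through the holes at (195,87) and (195,245). Now the lid.

```bash

M='python3 -m pendant'
$M '[[-0.3,[0,-3,-3],0],[-0.3,[0,-6,-6],0],[-0.3,[0,-10,-8],0],[-0.3,[0,-14.5,-8],0],[-0.3,[0,-19,-8],0]]'
$M '[[-0.3,[-0.2,-4.5,0],0],[-0.3,[-0.4,-9,0],0],[-0.3,[-0.4,-13.5,0],0],[-0.3,[-0.4,-18,0],0],[-0.3,[-0.4,-20,0],0]]'
$M '[[-0.3,[0,-3,0],0],[-0.3,[0,-3,0],0],[-0.3,[0,-3,0],0],[-0.3,[0,-3,1],0],[-0.3,[0,-3,2],0]]'
python3 - <<'E'
from h import *
print(go([495.5,-391,259],181.5),status.sense()['position'])
f=grab('top');g=grab('scene')
b=cv2.resize(g['pixels'][90:290,280:440,::-1],None,fx=3,fy=3,interpolation=cv2.INTER_CUBIC)
cv2.imwrite('pics/a11.png',b)
E
```

```text
clock: 41.9
position: [490.8, -166.3, 333.7]
tcp_rot: [-179.9, 0.2, -178.6]
ft_force: [1.7, 0.7, -0.7]
gripper_width: 29.5
clock: 42.4
position: [498.5, -368.0, 331.8]
tcp_rot: [-179.9, -0.0, -178.8]
ft_force: [-0.1, 0.6, -0.1]
gripper_width: 30.1
clock: 42.9
position: [500.8, -392.7, 311.2]
tcp_rot: [-180.0, 0.0, -178.5]
ft_force: [1.1, 0.3, -0.2]
gripper_width: 30.0
([0.52, 0.18, 5.22], np.float64(-0.0)) [ 500.77107914 -392.6583951   311.236207  ]
```

View pics/a11.png

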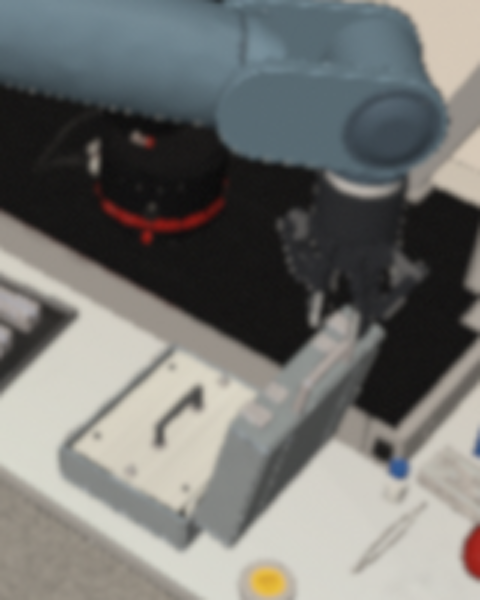

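The gripper (340,310) is above the open lid's bar. Lowering onto it.

```bash

M='python3 -m pendant'
$M '[[-0.3,[0.5,0.1,0.8],0],[-0.3,[0.5,0.1,1.6],0],[-0.3,[0.5,0.1,2.5],0],[-0.3,[0.5,0.1,3.4],0],[-0.3,[0.5,0.1,3.4],0]]'
$M '[[-0.3,[0,0,0.5],0],[-0.3,[0,0,1],0],[-0.3,[0,0,1.6],0],[-0.3,[0,0,1.6],0],[-0.3,[0,0,1.6],0]]'
$M '[[-1,[0,0,0],0],[-1,[0,0,0],0],[-1,[0,0,0],0],[-1,[0,0,0],0],[-1,[0,0,0],0]]'
$M '[[-1,[0,0,0],0],[-1,[0,0,0],0],[-1,[0,0,0],0],[-1,[0,0,0],0],[-1,[0,0,0],0]]'
python3 - <<'E'
import numpy as np
th=np.r_[100.3,np.arange(96,-0.1,-4)]
a=np.radians(9.69+th); Y=21.4*np.cos(a);Z=21.4*np.sin(a)
for c in range(0,25,5):
    print([[round(float(Y[c+k]-Y[c]),2),round(float(-(Z[c+k]-Z[c])),2)] for k in range(1,6)])
E
```

```text
clock: 43.5
position: [495.2, -391.9, 275.3]
tcp_rot: [179.8, -0.1, -178.6]
ft_force: [0.1, 0.2, -0.1]
gripper_width: 29.6
clock: 44.0
position: [495.7, -392.5, 261.4]
tcp_rot: [180.0, -0.0, -178.6]
ft_force: [0.7, -0.5, 0.4]
gripper_width: 29.8
clock: 44.5
position: [495.9, -392.6, 262.1]
tcp_rot: [-180.0, 0.0, -178.6]
ft_force: [-0.3, -0.6, 3.2]
gripper_width: 7.6
clock: 45.0
position: [495.9, -392.7, 262.1]
tcp_rot: [-180.0, 0.0, -178.6]
ft_force: [-0.8, 0.6, 5.0]
gripper_width: 7.7
[[1.53, -0.49], [2.98, -0.85], [4.45, -1.1], [5.94, -1.24], [7.43, -1.29]]
[[1.49, 0.06], [2.98, 0.22], [4.45, 0.49], [5.89, 0.86], [7.31, 1.33]]
[[1.38, 0.57], [2.72, 1.23], [4.01, 1.98], [5.24, 2.82], [6.42, 3.75]]
[[1.1, 1.01], [2.14, 2.09], [3.09, 3.23], [3.96, 4.45], [4.75, 5.72]]
[[0.69, 1.32], [1.29, 2.69], [1.8, 4.1], [2.2, 5.53], [2.5, 7.0]]
```

```bash

M='python3 -m pendant'
$M '[[-1,[0,1.53,-0.49],0],[-1,[0,2.98,-0.85],0],[-1,[0,4.45,-1.1],0],[-1,[0,5.94,-1.24],0],[-1,[0,7.43,-1.29],0]]'
$M '[[-1,[0,1.49,0.06],0],[-1,[0,2.98,0.22],0],[-1,[0,4.45,0.49],0],[-1,[0,5.89,0.86],0],[-1,[0,7.31,1.33],0]]'
$M '[[-1,[0,1.38,0.57],0],[-1,[0,2.72,1.23],0],[-1,[0,4.01,1.98],0],[-1,[0,5.24,2.82],0],[-1,[0,6.42,3.75],0]]'
$M '[[-1,[0,1.1,1.01],0],[-1,[0,2.14,2.09],0],[-1,[0,3.09,3.23],0],[-1,[0,3.96,4.45],0],[-1,[0,4.75,5.72],0]]'
$M '[[-1,[0,0.35,0.65],0],[-1,[0,0.69,1.32],0],[-1,[0,1.0,2.0],0],[-1,[0,1.29,2.69],0],[-1,[0,1.29,2.69],0]]'
```

```text
clock: 45.5
position: [493.8, -317.1, 275.2]
tcp_rot: [-179.9, 0.0, -178.5]
ft_force: [0.6, -2.7, 3.0]
gripper_width: 7.8
clock: 46.0
position: [491.9, -243.6, 260.7]
tcp_rot: [180.0, -0.0, -178.5]
ft_force: [0.8, -0.7, 1.9]
gripper_width: 7.3
clock: 46.5
position: [490.2, -180.0, 222.3]
tcp_rot: [-180.0, -0.0, -178.6]
ft_force: [2.7, -4.1, -2.1]
gripper_width: 7.6
clock: 47.0
position: [489.0, -132.7, 165.2]
tcp_rot: [180.0, -0.0, -178.6]
ft_force: [1.0, -2.3, -3.2]
gripper_width: 7.6
clock: 47.5
position: [488.7, -120.0, 138.5]
tcp_rot: [179.9, -0.0, -178.6]
ft_force: [1.6, 2.0, -1.2]
gripper_width: 7.5
```

```bash

M='python3 -m pendant'
$M '[[-1,[0,0.26,0.7],0],[-1,[0,0.51,1.41],0],[-1,[0,0.72,2.12],0],[-1,[0,0.91,2.84],0],[-1,[0,0.91,2.84],0]]'
$M '[[-1,[0,0.1,0.37],0],[-1,[0,0.17,0.74],0],[-1,[0,0.24,1.1],0],[-1,[0,0.28,1.3],0],[-1,[0,0.28,1.3],0]]'
$M '[[-1,[0,0.01,0.1],0],[-1,[0,0.02,0.17],0],[-1,[0,0.02,0.17],0],[-1,[0,0.02,0.17],0],[-1,[0,0.02,0.17],0]]'
```

```text
clock: 48.0
position: [488.5, -111.2, 110.1]
tcp_rot: [180.0, -0.0, -178.6]
ft_force: [0.5, 3.2, -0.2]
gripper_width: 7.5
clock: 48.5
position: [488.5, -108.7, 98.6]
tcp_rot: [180.0, -0.1, -178.5]
ft_force: [-3.8, 1.8, 4.6]
gripper_width: 7.3
clock: 49.0
position: [488.5, -108.7, 98.4]
tcp_rot: [180.0, -0.1, -178.5]
ft_force: [-9.5, 4.6, 18.5]
gripper_width: 7.7
```

Contact came at the expected height, so the lid is down. I'll ease off, release, retreat and check.

```bash

M='python3 -m pendant'
$M '[[-1,[0,0,-0.15],0],[-1,[0,0,-0.15],0],[-0.7,[0,0,-0.15],0],[-0.3,[0,0,-0.15],0],[-0.3,[0,0,-0.15],0]]'
$M '[[-0.3,[0,0,-1],0],[-0.3,[0,0,-3],0],[-0.3,[0,0,-6],0],[-0.3,[0,0,-10],0],[-0.3,[0,0,-14],0]]'
$M '[[-0.3,[0,4,0],0],[-0.3,[0,8,0],0],[-0.3,[0,12,0],0],[-0.3,[0,16,0],0],[-0.3,[0,20,0],0]]'
$M '[[-0.3,[0,4,0],0],[-0.3,[0,8,0],0],[-0.3,[0,12,0],0],[-0.3,[0,15,0],0],[-0.3,[0,15,0],0]]'
python3 - <<'E'
from h import *
f=grab('top','t12.png');g=grab('scene')
cv2.imwrite('pics/a12.png',cv2.resize(g['pixels'][130:330,180:480,::-1],None,fx=2.5,fy=2.5,interpolation=cv2.INTER_CUBIC))
for n,f in(('top',f),('scene',g)):
    C=cloud(f);x,y,z=C[...,0],C[...,1],C[...,2]
    print(n,[np.median(z[(abs(x-X)<20)&(abs(y-Y)<12)&(z>20)]).round(1) for X in (420,492,560) for Y in (-170,-230,-290)])
    im=f['pixels'].astype(int)
    m=(im[...,0]-im[...,2]>60)&(abs(x-403)<50)&(abs(y+410)<50); print('tin',C[m].mean(0).round(1))
    m=(z>8)&(z<65)&(abs(x-591)<22)&(abs(y+444)<25); print('vial',C[m].mean(0).round(1),m.sum())
E
```

```text
clock: 49.5
position: [488.9, -108.7, 97.9]
tcp_rot: [-180.0, 0.0, -178.6]
ft_force: [-0.5, 0.3, -0.1]
gripper_width: 29.7
clock: 50.0
position: [488.3, -108.3, 239.8]
tcp_rot: [-180.0, 0.0, -178.6]
ft_force: [0.7, -0.4, 0.2]
gripper_width: 29.7
clock: 50.5
position: [483.4, 93.0, 238.9]
tcp_rot: [-180.0, 0.1, -178.6]
ft_force: [1.8, 1.1, 0.1]
gripper_width: 29.9
clock: 51.0
position: [479.4, 244.3, 238.7]
tcp_rot: [179.9, 0.1, -178.3]
ft_force: [-0.7, -0.4, -0.4]
gripper_width: 29.6
top [np.float64(96.6), np.float64(96.3), np.float64(96.2), np.float64(96.5), np.float64(96.3), np.float64(96.4), np.float64(97.1), np.float64(96.2), np.float64(96.6)]
tin [ 406.8 -407.4   20.6]
vial [ 591.5 -436.2   42.9] 48
scene [np.float64(95.2), np.float64(95.4), np.float64(95.5), np.float64(94.6), np.float64(95.3), np.float64(94.8), np.float64(96.5), np.float64(95.0), np.float64(95.4)]
tin [ 405.9 -410.4   18.9]
vial [ 589.9 -444.4   35.3] 101
```

View pics/a12.png

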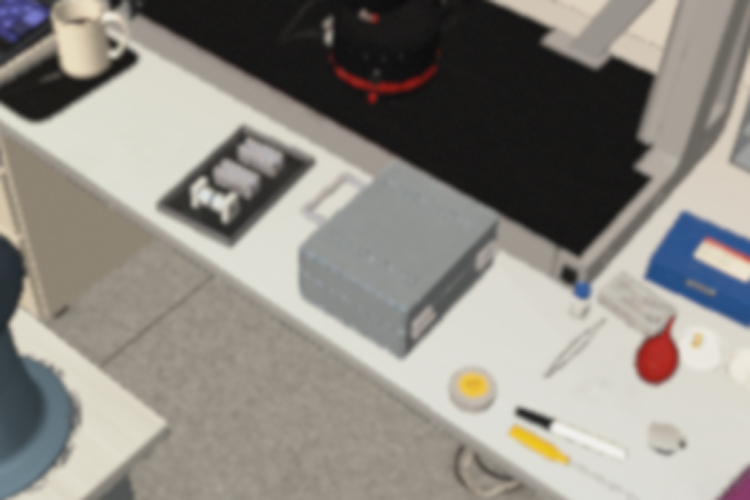

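The lid is shut level at (400,250), the three holders lie in the tray around (237,180), and the tin, vial and blower stand where they were. Handing in.

```bash
python3 -c "
from cell import job
print(job.sign_off())"
```

```text
the job is handed in; nothing more can be done
None
```

The job is done and handed in at about 51 s on the robot's clock, against the 208 s limit; `sign_off` gives no verdict.

- **Sorting:** Three holders were in the wrong row: a spindle in the front row and two V-blocks in the back row. They now lie upright in the tray. The rightly packed V-block (front) and spindle (back) were left in their bays, and the middle front bay was empty.
- **Plate:** It had been knocked a few centimetres aside during the run, so I measured it again before gripping. It went over both pins with almost no side force. Its top then measured 50–51.5 mm everywhere in both cameras, against 51 mm expected.
- **Lid:** I guided it down by its bar the whole way until it was shut, with contact at about 18 N. Its top measures 95–97 mm in both views, against 96 mm expected.
- **Bystanders:** In the last picture the tin, vial and blower stand where they were at the start. I also measured the tin and vial. The top view puts the vial about 8 mm off its first reading, but the scene view does not; I put that down to coarse depth readings. The blower I judged by eye only.

Two small doubts:
- The last millimetre or two of the V-block placings may have been a small drop.
- One scene-view cross-check of the plate's holes picked out a screw instead of a hole, so I discarded it.

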